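Load a supply tin into the classroom gravity rack

ROBOT

A 6-joint arm with a two-finger parallel gripper is mounted at the origin on the work surface. World frame = base frame: x ahead of the robot, y to its left, z up, the work surface at z = 0. Lengths are in m, angles in rad, forces in N, time in s.
With the tool pointing down it reaches from about 0.3 to 0.775 m from the base axis. Payload 14.6 kg.
Tool frame: the origin (TCP) lies between the finger pads; the fingertips stand 19 mm ahead of it and the grasp point (between the pads) is the TCP (ctrl.finger_overhang is the distance from the TCP to the fingertips, in m); z points along the fingers, y is the direction in which the jaws open and shut (so a half turn about z gives the same grasp; the last joint's range is limited). The gripper opens to 94 mm and grips with 3 to 60 N. Pads are 16 mm wide; open, the fingers measure 119 mm over their backs; the gripper's body (75 mm by 177 mm) begins 78 mm behind the grasp point.
Start: joints at [-1.278, 0.3, 1.521, -0, 1.321, -0.067], TCP at [0.194, -0.515, 0.224] pointing down, gripper open.
Joint ranges: [-3.03, 3.03], [-0.79, 2.21], [0.23, 2.52], [-1.04, 4.18], [0, 3.07], [-2.55, 2.55]. Speed limits (rad/s): [2.22, 2.22, 2.57, 3.14, 3.14, 3.14].

INTERFACE

Orientations are given as [roll, pitch, yaw] about the fixed x, y, z axes, in that order (R = Rz(yaw) Ry(pitch) Rx(roll)).
In Python, from station import ctrl gives the robot as it stands.
- The arm moves only by the tool send_rows, never from a script. Its argument "series" is a list of rows, each a list of 7 numbers: the turn, a rotation vector about the tool's x, y, z in degrees, then the shift along the tool's x, y, z in m, then the gripper's target within -1 to 1 (fully open at 1, half-way at 0, shut at -1). A call has 1 to 8 rows; each row is the pose to reach, as a shift and turn from the pose commanded when the call began, along the tool's axes at that moment; what a row does not reach only later rows make up. A row lasts 1/10 s, in which the tool goes at most 50 mm and 8.59 degrees, less where a joint would pass 70% of its speed; a pose out of reach is approached as far as the arm can. A call with a gripper value outside its range is refused whole. The fingers move at their own pace and stop on an object; "force" is the grip in N (left out, the last holds). Time passes only in rows, so rows that repeat a pose let the fingers close. It gives the time, the measured TCP pose, the force and the opening at its end, in the units of the state.
- ctrl.get_obs(): the state, without advancing time (a new reading comes with each control period).
- ctrl.camera(name): name is "side" or "top"; returns a dict with "pixels" (480x640x3 uint8, red, green, blue), "z_map" (480x640 float32, m along the optical axis (not along the pixel's ray), 0 where there is no reading), "fov_y" (degrees; the focal length in pixels is half the picture's height over the tangent of half this angle, whatever the lens; pixels are square), "cx", "cy" (the principal point, pixels), "R" (3x3) and "t" (3): a world point X has camera coordinates R X + t. Camera axes: x right, y down, z forward; pixel columns grow to the right and rows downward; lengths in m; the calibration is good to about 2 mm. A picture is of the moment at which its call begins.
- ctrl.hand_in(): hands the job in, once; it reports no verdict.
The state is a dict: "time_s": time; "qpos": joint angles; "joint_vel": joint speeds; "tau": joint torques, N m; "ee_pos": TCP position; "eef_rot": TCP orientation; "force": force on the tool from outside, world axes, zero at the start; "moment": the same for the moment, N m; "grip_width": finger opening in m.
Only numpy, scipy, OpenCV 4.12 (cv2) and the standard library are available. Lean on these libraries where they do the work, as an engineer would, in place of code of your own. Each camera call takes 0.05 s, during which the arm holds its last target.

TASK

Stand the tin with the orange lid on the sloped lane of the rack, upright on the lane floor, and let go so that it slides down until the two sprung catches hold it. Then pick up the wooden push stick and use it, not the fingers, to push the tin gently past the catches under the clear cover until it is fully home against the red stop, without forcing it against the stop. Lay the stick back down on the bench and leave the blue-lidded tin, the jar and the pencil cup where they are.

Things in the scene. Friction and masses are not known exactly. Their poses are not given: they have to be found in the camera images.
- lane: Sloped lane (white floor, low side guides, red stop 50 mm high at its low end near the robot). Origin: centre of the floor surface at the stop's inner face. x points uphill along the floor, away from the robot; y across to the left; z normal to the floor. Tilted 28 degrees, 282 mm long, open at the top end. Slick: a standing tin slides down by itself.
- lane_entry (a point): Point on the centre line of the lane floor at lane x=150 mm, a good place to set the tin. Side guides are 20 mm high, 5 mm thick; clear width 62 mm from x=0 to 94 mm, then widening to about 78 mm at x=125 mm and above. Nothing stands above the guides for x over 90 mm.
- cover_edge (a point): Middle of the uphill edge of the clear cover, on its underside: lane x=88 mm, 84 mm above the floor. The cover lies parallel to the floor from here down to the stop, its top 91 mm above the floor, on posts outside the guides (within 47 mm of the centre line; catch housings reach 62 mm).
- catch_left (a joint): Sprung catch on the lane's +y side: orange ball, 16 mm diameter, centred at lane x=54 mm, 42 mm above the floor, sticking 9 mm into the lane. Value: how far it is pressed outward, 0 to 0.010 m. Yields from 6 N, then 1 N per mm. The catches hold a tin with its centre at lane x=65 to 75 mm; 5 to 12 N down the lane pushes it past; below x=54 mm a light push or its own weight brings it home.
- catch_right (a joint): The same catch on the lane's -y side (mirror image).
- tin_center (a point): The tin to load: upright cylinder, 56 mm diameter, 75 mm high, orange lid, green body with a pale band; mass 0.14 to 0.26 kg. The point is on its axis half-way up (37.5 mm above its base), z along its axis. Starts standing on the bench. Home in the lane its centre is at lane x=28, y=0, z=37.5 mm. Thin-walled: do not press it with the stick over 30 N.
- stick_center (a point): The push stick: plain wooden bar 220 mm long (its x), 16 mm wide (its y), 30 mm high (its z), 0.07 kg; the point is at its centre, 15 mm above its underside. Starts lying on the bench on its 16 mm wide side, along x give or take 0.3 rad.
- blue_tin_center (a point): A second tin of the same size with a blue lid and blue body, standing on the bench; to be left alone. The point is on its axis half-way up.
- jar: Amber glass jar with a white cap, 52 mm diameter, 75 mm high, on the bench; to be left alone. Origin: centre of its underside.
- cup: Red pencil cup with pencils, 68 mm diameter, 85 mm high (pencils to 140 mm), on the bench; to be left alone. Origin: centre of its underside.
Not all that is in view belongs to the job. Of the things that look like the part that bears tin_center, the largest one is meant.

How it is judged:
By the outcome, as a careful person would: the job done as asked, in the order asked, and still so for the second after the job is handed in, with the robot touching nothing.
It also fails if it takes over 61 s, if anything falls off the work surface, if the arm or the gripper's body presses on something with over 40 N, if the wrist force passes 120 N, or if a joint passes its speed limit or range.

## Working session

There is one attempt and no reset: what is moved stays moved. The work goes in short steps, Python scripts to look and compute and a tool call to move; the robot and the scene stay as the last step left them, time stands still between calls to the robot, and variables do not carry over. Pictures are saved under pics/ and viewed, and the job is handed in when it is done.

Besides the shell and the picture viewer there is one more tool, called as name([rows], argument=value, ...), one row to a line, values as JSON. send_rows: Moves the arm, as the interface text tells. Its arguments: {"type":"object","properties":{"series":{"type":"array"},"force":{"type":"number"}},"required":["series"]}

```bash
mkdir -p pics; ls; cat > h.py <<'E'
import numpy as np,cv2
from station import ctrl
def cam(n):
    c=ctrl.camera(n); c['f']=240/np.tan(np.radians(c['fov_y'])/2); return c
def pts(c):
    v,u=np.mgrid[0:480,0:640]; z=c['z_map']
    P=np.stack([(u-c['cx'])/c['f']*z,(v-c['cy'])/c['f']*z,z],-1)
    return (P-c['t'])@np.array(c['R'])   # R^T (P-t)
def save(c,n): cv2.imwrite('pics/'+n,c['pixels'][:,:,::-1])
def ray(c,u,v,zw):
    R=np.array(c['R']);o=-R.T@np.array(c['t']);d=R.T@np.array([(u-c['cx'])/c['f'],(v-c['cy'])/c['f'],1])
    return o+d*(zw-o[2])/d[2]
def px(c,X):
    p=np.array(c['R'])@X+np.array(c['t']); return p[:2]/p[2]*c['f']+[c['cx'],c['cy']]
E
python3 - <<'E'
from h import *
print(ctrl.get_obs())
for n in('top','side'):
    c=cam(n);save(c,n+'0.png');np.savez(n+'0.npz',**{k:np.array(v) for k,v in c.items()})
    print(n,c['f'],c['cx'],c['cy'],np.round(c['R'],3).tolist(),c['t'])
E
```

```text
pics
{'time_s': 0.0, 'qpos': array([-1.27761158e+00,  3.00466434e-01,  1.52159353e+00, -3.10106741e-05,
        1.32069402e+00, -6.65982281e-02]), 'joint_vel': array([-0.00029051, -0.00057229, -0.00111023,  0.00162698,  0.00089321,
       -0.00190447]), 'tau': array([-1.22246729e-03, -5.31799150e+01, -3.52727330e+01,  7.07541802e-02,
        2.44479912e-02, -3.73739942e-05]), 'ee_pos': array([ 0.19355916, -0.51455338,  0.22388361]), 'eef_rot': array([-3.14043189e+00, -4.73153155e-05,  3.59790635e-01]), 'force': array([-0.67020882,  0.16192068, -0.74788317]), 'moment': array([ 0.02119967, -0.00012119,  0.02885036]), 'grip_width': 0.0936062143654677}
top 575.961269965911 327.55145379728896 243.61303599130343 [[-0.027, -1.0, -0.003], [-0.996, 0.027, -0.085], [0.085, 0.001, -0.996]] [-0.00189622  0.53945661  1.26976851]
side 470.5587834183815 324.9858194309117 245.99090949774111 [[0.996, -0.087, 0.011], [-0.045, -0.616, -0.787], [0.075, 0.783, -0.617]] [-0.54597682  0.1030281   1.04938847]
```

View pics/top0.png

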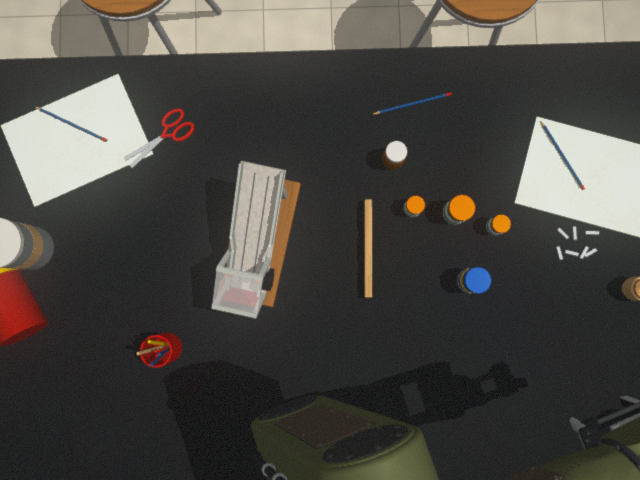

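View pics/side0.png

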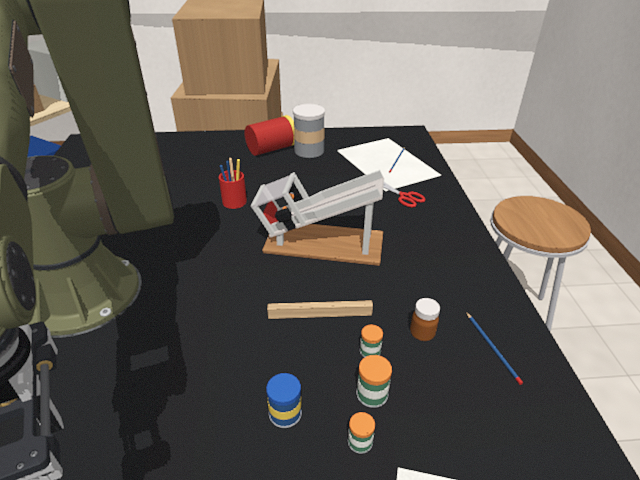

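The top view shows the large orange tin at (461,209) with small decoys at (415,205) and (500,224). The stick runs from (368,200) to (369,297), the blue tin is at (477,280), the jar at (396,153) and the cup at (160,350). The lane runs from (260,165) at its top end down to the covered end at (240,300).

```bash
cat > meas.py <<'E'
from h import *
T=dict(np.load('top0.npz'));S=dict(np.load('side0.npz'))
for nm,c in(('top',T),('side',S)):
    P=pts(c);hsv=cv2.cvtColor(c['pixels'],cv2.COLOR_RGB2HSV)
    def blobs(name,lo,hi,amin=40):
        m=cv2.inRange(hsv,lo,hi); n,l,s,ce=cv2.connectedComponentsWithStats(m)
        for i in range(1,n):
            if s[i,4]>amin:
                q=P[(l==i)&(c['z_map']>0)]
                print(nm,name,ce[i].round(1),s[i,4],'med',np.median(q,0).round(4),'lo',np.percentile(q,3,0).round(3),'hi',np.percentile(q,97,0).round(3))
    blobs('orange',(8,200,150),(18,255,255))
    blobs('blue',(105,150,100),(120,255,255))
    blobs('wood',(10,60,120),(22,160,255),300)
    blobs('red',(0,180,90),(4,255,255),30)
E
python3 meas.py
python3 - <<'E'
from h import *
c=dict(np.load('top0.npz'));cv2.imwrite('pics/rack.png',cv2.resize(c['pixels'][145:330,190:320,::-1],None,fx=3.2,fy=3.2,interpolation=cv2.INTER_CUBIC))
c=dict(np.load('side0.npz'));cv2.imwrite('pics/racks.png',cv2.resize(c['pixels'][160:275,235:400,::-1],None,fx=4.5,fy=4.5,interpolation=cv2.INTER_CUBIC))
E
```

```text
top orange [461.9 207.2] 510 med [ 0.606  -0.3091  0.0756] lo [ 0.582 -0.333  0.071] hi [ 0.63  -0.285  0.08 ]
top orange [415.3 204.3] 257 med [ 0.6183 -0.2119  0.0544] lo [ 0.601 -0.229  0.05 ] hi [ 0.635 -0.195  0.059]
top orange [501.  223.3] 253 med [ 0.571  -0.3984  0.0542] lo [ 0.554 -0.415  0.049] hi [ 0.588 -0.382  0.059]
top blue [412.2 103.1] 150 med [ 0.8625 -0.2235  0.008 ] lo [ 0.845 -0.292  0.003] hi [ 0.878 -0.151  0.012]
top blue [477.6 279.8] 547 med [ 0.4483 -0.3357  0.0754] lo [ 0.424 -0.361  0.07 ] hi [ 0.473 -0.311  0.08 ]
top wood [279.9 234. ] 645 med [0.5741 0.0897 0.0127] lo [0.423 0.063 0.008] hi [0.679 0.125 0.019]
top wood [368.  247.6] 684 med [ 0.5264 -0.1064  0.0303] lo [ 0.425 -0.115  0.026] hi [ 0.63  -0.098  0.035]
top red [176.3 125.7] 382 med [0.8235 0.3257 0.0087] lo [0.792 0.289 0.003] hi [0.86  0.357 0.014]
top red [ 15.7 308.2] 1937 med [0.4117 0.6492 0.0895] lo [0.358 0.611 0.057] hi [0.481 0.675 0.102]
top red [163.1 348.5] 651 med [0.3183 0.3412 0.0526] lo [0.288 0.318 0.001] hi [0.349 0.381 0.088]
side blue [ 41.2 146.9] 425 med [-0.8302  
[... 852 characters left out ...]
79 med [ 1.391   0.5204 -0.2499] lo [ 1.25   0.385 -0.267] hi [ 1.542  0.684 -0.245]
side wood [331.3 245.8] 2682 med [0.5809 0.1097 0.0128] lo [0.419 0.051 0.004] hi [0.694 0.184 0.016]
side wood [319.6 309.1] 1607 med [ 0.5262 -0.1134  0.0227] lo [ 0.424 -0.118  0.001] hi [ 0.631 -0.101  0.033]
side red [266.1 139.6] 564 med [0.4016 0.638  0.0539] lo [0.344 0.604 0.017] hi [0.488 0.673 0.091]
side red [232.9 192.3] 654 med [0.3214 0.3228 0.0456] lo [0.289 0.315 0.003] hi [0.349 0.359 0.086]
side red [410.3 198.3] 200 med [0.8232 0.3215 0.0074] lo [ 0.791  0.289 -0.   ] hi [0.859 0.354 0.011]
side red [270.2 212.2] 147 med [0.4255 0.1667 0.0817] lo [0.414 0.142 0.063] hi [0.439 0.199 0.096]
```

```bash
python3 - <<'E'
from h import *
T=dict(np.load('top0.npz'));P=pts(T)
# lane floor plane: sample
for u,v in [(262,175),(258,200),(255,220),(250,240),(245,255)]:
    print(u,v,np.median(P[v-3:v+4,u-3:u+4].reshape(-1,3),0).round(4))
E
```

```text
262 175 [0.6678 0.1106 0.1745]
258 200 [0.6214 0.1226 0.1487]
255 220 [0.5834 0.1321 0.1273]
250 240 [0.5441 0.1461 0.1058]
245 255 [0.514  0.1595 0.0892]
```

View pics/rack.png

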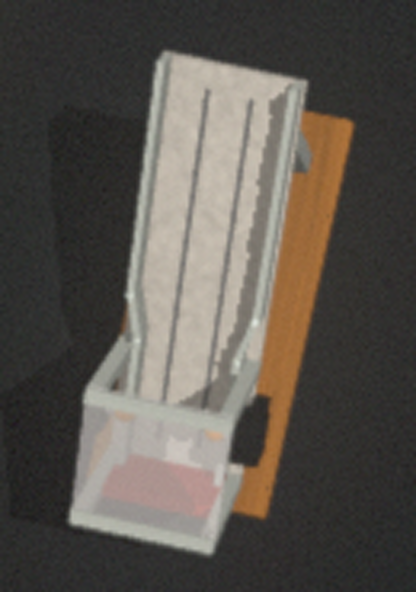

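View pics/racks.png

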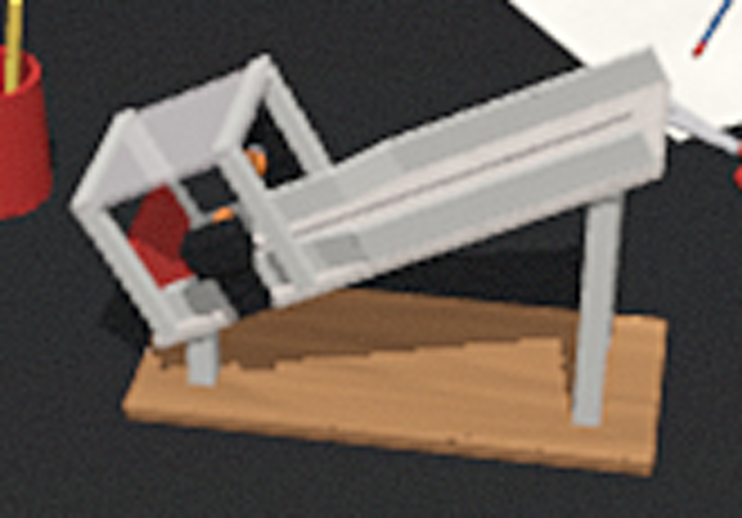

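The rack close-ups show the two floor grooves running from (207,90) to (165,400) and from (250,100) to (207,408) in the top crop. The cover frame is at the low end with the red stop beneath it. Next I fit the lane frame.

```bash
cat > lane.py <<'E'
from h import *
T=dict(np.load('top0.npz'));S=dict(np.load('side0.npz'))
seed=np.array([[0.6678,.1106,.1745],[.6214,.1226,.1487],[.5834,.1321,.1273],[.5441,.1461,.1058],[.514,.1595,.0892]])
PT=pts(T).reshape(-1,3);PS=pts(S).reshape(-1,3)
A=PT[(T['z_map'].ravel()>0)];B=PS[S['z_map'].ravel()>0]
def box(P):return P[(P[:,0]>.4)&(P[:,0]<.72)&(P[:,1]>.05)&(P[:,1]<.24)&(P[:,2]>.03)&(P[:,2]<.25)]
A=box(A);B=box(B)
# initial plane: tilt 28deg, uphill dir from grooves
g=seed[0]-seed[-1];yaw=np.arctan2(g[1],g[0]);
for it in range(4):
    ux=np.array([np.cos(yaw)*np.cos(.4887),np.sin(yaw)*np.cos(.4887),np.sin(.4887)])
    uy=np.array([-np.sin(yaw),np.cos(yaw),0]);uz=np.cross(ux,uy)
    if it==0:d=np.median(seed@uz)
    for nm,Q in(('T',A),('S',B)):
        F=Q[abs(Q@uz-d)<.004]; F=F[(F[:,0]>.53)]
        c0=F.mean(0);n=np.linalg.svd(F-c0)[2][2];n*=np.sign(n[2])
        print(it,nm,len(F),'tilt',np.degrees(np.arccos(n[2])),'yaw of slope',np.degrees(np.arctan2(-n[1],-n[0])),'d',np.median(F@uz))
        if nm=='T': y2=np.arctan2(-n[1],-n[0]);d=np.median(F@uz)
    print('yaw deg',np.degrees(yaw)); yaw=y2 if it<3 else yaw
np.savez('lane_tmp.npz',ux=ux,uy=uy,uz=uz,d=d)
for nm,Q in(('T',A),('S',B)):
    L=np.stack([Q@ux,Q@uy,Q@uz-d],1)
    print(nm,'top end',np.percentile(L[abs(L[:,2])<.004][:,0],99.5))
    G=L[(abs(L[:,2]-.02)<.003)]
    for a in np.arange(.54,.70,.02):
        s=L[(abs(L[:,0]-a)<.01)&(abs(L[:,2])<.003)][:,1]; t=G[abs(G[:,0]-a)<.01][:,1]
        m=np.median(s)if len(s) else 0
        print(round(a,3),'floor y',np.percentile(s,[1,99]).round(4) if len(s) else '','guides',np.median(t[t<m]).round(4) if (t<m).any() else '',np.median(t[t>m]).round(4) if (t>m).any() else '')
    C=L[(abs(L[:,2]-.091)<.004)];print('cover top',C.min(0) if len(C) else'',C.max(0) if len(C) else '')
E
python3 lane.py
```

```text
0 T 2967 tilt 27.972918681115118 yaw of slope -14.982831461253129 d -0.1292546933200575
0 S 870 tilt 27.80687463448582 yaw of slope -14.676961088755375 d -0.12813478087326668
yaw deg -17.63782205859835
1 T 464 tilt 27.957329367090786 yaw of slope -14.091540463586782 d -0.1323835371143775
1 S 964 tilt 27.915285657766354 yaw of slope -15.609002570625405 d -0.1342481068709122
yaw deg -14.982831461253129
2 T 882 tilt 27.978539752157243 yaw of slope -13.88970195845961 d -0.13526450288484904
2 S 970 tilt 27.93197881492636 yaw of slope -14.408011348615034 d -0.13651876357054477
yaw deg -14.091540463586782
3 T 2255 tilt 27.98605936724872 yaw of slope -14.012909832065573 d -0.13736176867921304
3 S 939 tilt 27.861557772865133 yaw of slope -12.801142960498646 d -0.1372733763767112
yaw deg -13.88970195845961
T top end 0.6498360296232835
0.54 floor y [0.2241 0.3078] guides 0.2268 0.3103
0.56 floor y [0.2244 0.3087] guides 0.2272 0.3106
0.58 floor y [0.2232 0.3084] guides 0.2278 0.311
0.6 floor y [0.2237 0.3082] guides 0.2273 0.3109
0.62 floor y [0.224  0.3084] guides 0.2271 0.3112
0.64 floor y [0.2237 0.3089] guides 0.2274 0.3106
0.66 floor y [0.2271 0.3109] guides  
0.68 floor y  guides  
cover top [0.35858716 0.22159711 0.08700007] [0.45752077 0.3159376  0.09487353]
S top end 0.6493899237837972
0.54 floor y [0.2194 0.3114] guides 0.2255 0.3096
0.56 floor y [0.2206 0.3106] guides 0.2261 0.3094
0.58 floor y [0.2191 0.3105] guides 0.2254 0.307
0.6 floor y [0.2212 0.3097] guides 0.2263 0.3088
0.62 floor y [0.2209 0.3103] guides 0.2252 0.3086
0.64 floor y [0.2223 0.3106] guides 0.2261 0.3092
0.66 floor y [0.2381 0.2381] guides  
0.68 floor y  guides  
cover top [0.35928531 0.21786268 0.08700715] [0.45745737 0.31594957 0.09297584]
```

```bash
cat >> h.py <<'E'
def lane(yaw=-13.95,x0=.3680,y0=.2684,d=None):
    y=np.radians(yaw);t=np.radians(28)
    ux=np.array([np.cos(y)*np.cos(t),np.sin(y)*np.cos(t),np.sin(t)]);uy=np.array([-np.sin(y),np.cos(y),0]);uz=np.cross(ux,uy)
    return np.stack([ux,uy,uz],1)
E
python3 - <<'E'
from h import *
R=lane();T=dict(np.load('top0.npz'));S=dict(np.load('side0.npz'))
out=[]
for c in(T,S):
    P=pts(c).reshape(-1,3);P=P[c['z_map'].ravel()>0];L=P@R
    m=(L[:,0]>.51)&(L[:,0]<.64)&(abs(L[:,1]-.268)<.03)&(abs(L[:,2]+.1373)<.012)
    z=np.median(L[m][:,2]); print('d',z, 'z vs x slope',np.polyfit(L[m][:,0],L[m][:,2],1))
    q=(abs(L[:,1]-.268)<.03)&(abs(L[:,2]-z)<.003);print('top end',np.percentile(L[q][:,0],99.7))
    G=(abs(L[:,2]-z-.02)<.0025)&(L[:,0]>.53)&(L[:,0]<.645)
    for s in(-1,1):
        g=G&(abs(L[:,1]-.268-s*.0415)<.006);print(s,np.polyfit(L[g][:,0]-.59,L[g][:,1],1),g.sum())
    # red stop inner face
O=R@np.array([.368,.2684,-.1374]);print('origin',O)
np.savez('L.npz',R=R,O=O)
for nm,c in(('top',T),('side',S)):
    im=c['pixels'][:,:,::-1].copy()
    def ln(a,b,col=(0,0,255)):
        p,q=[tuple(int(round(k*8)) for k in px(c,O+R@(np.array(v)/1000))) for v in(a,b)];cv2.line(im,p,q,col,1,cv2.LINE_AA,3)
    ln((0,31,0),(94,31,0));ln((0,-31,0),(94,-31,0));ln((125,39,20),(282,39,20));ln((125,-39,20),(282,-39,20));ln((282,-39,0),(282,39,0))
    ln((88,-47,91),(88,47,91),(255,0,0));ln((0,-30,50),(0,30,50),(0,255,0));ln((0,0,0),(282,0,0),(0,255,0))
    r=im[145:330,190:320] if nm=='top' else im[160:275,235:400]
    cv2.imwrite(f'pics/ov_{nm}.png',cv2.resize(r,None,fx=3.2 if nm=='top' else 4.5,fy=3.2 if nm=='top' else 4.5,interpolation=cv2.INTER_CUBIC))
E
```

```text
d -0.13804427903781585 z vs x slope [-0.00214125 -0.13682422]
top end 0.6498004714555482
-1 [0.00216343 0.22799758] 115
1 [0.00430959 0.31140426] 118
d -0.13712460717010203 z vs x slope [ 1.03058775e-04 -1.37174689e-01]
top end 0.6491877652793068
-1 [0.00675734 0.2265526 ] 83
1 [0.00378803 0.30960563] 86
origin [0.44264899 0.16660205 0.05144854]
```

View pics/ov_top.png

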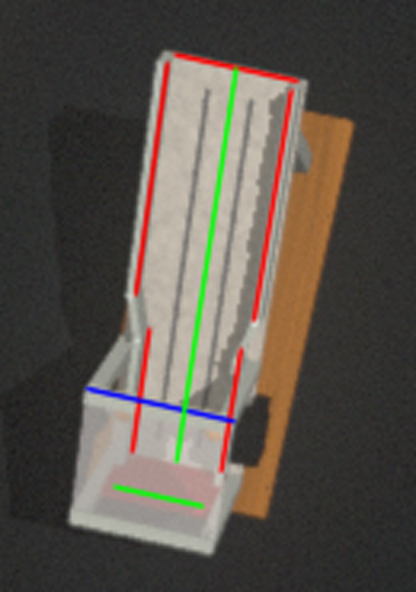

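View pics/ov_side.png

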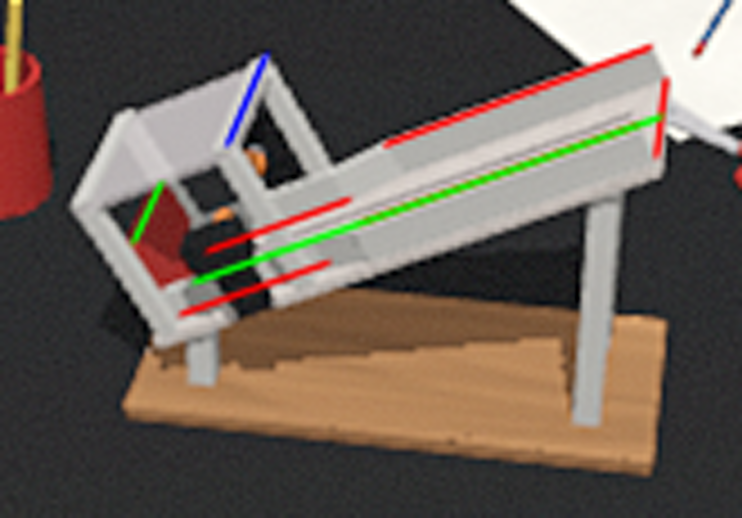

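Both overlays match the lane to within about 2 mm. Next is a helper that turns target poses into tool-axis deltas.

```bash
cat >> h.py <<'E'
from scipy.spatial.transform import Rotation as Ro
def LN():
    z=np.load('L.npz');return z['R'],z['O']
def lp(*v):
    R,O=LN();return O+R@(np.array(v)/1000)
def delta(Rt,pt,Rc=None,pc=None):
    o=ctrl.get_obs()
    if Rc is None:Rc=Ro.from_euler('xyz',o['eef_rot']).as_matrix();pc=o['ee_pos']
    r=Ro.from_matrix(Rc.T@Rt).as_rotvec(degrees=True);print('turn',r.round(2),'shift',(Rc.T@(np.array(pt)-pc)).round(4));
def down(yaw):return Ro.from_euler('xyz',[np.pi,0,yaw]).as_matrix()
def st():
    o=ctrl.get_obs();print({k:np.round(v,4) for k,v in o.items() if k!='tau'})
E
python3 - <<'E'
from h import *
delta(down(.36),[.606,-.309,.2]);delta(down(.36),[.606,-.309,.05])
print(lp(150,0,50))
E
```

```text
turn [-0.06 -0.01 -0.01] shift [ 0.4584 -0.0472  0.024 ]
turn [-0.06 -0.01 -0.01] shift [ 0.4584 -0.047   0.174 ]
[0.54840368 0.14033245 0.16601665]
```

send_rows([
  [0, 0, 0, 0.04, -0.004, 0.002, 1],
  [0, 0, 0, 0.09, -0.009, 0.004, 1],
  [0, 0, 0, 0.14, -0.014, 0.008, 1],
  [0, 0, 0, 0.19, -0.019, 0.012, 1],
  [0, 0, 0, 0.24, -0.025, 0.016, 1],
  [0, 0, 0, 0.29, -0.03, 0.02, 1],
  [0, 0, 0, 0.34, -0.035, 0.024, 1],
  [0, 0, 0, 0.38, -0.039, 0.024, 1],
], force=15)

```text
time_s: 0.9
ee_pos: [0.5373, -0.3427, 0.1994]
eef_rot: [-3.14, 0.001, 0.361]
force: [0.2, -0.1, 0.6]
grip_width: 0.0942
```

send_rows([
  [0, 0, 0, 0.04, -0.004, 0, 1],
  [0, 0, 0, 0.065, -0.007, 0, 1],
  [0, 0, 0, 0.078, -0.008, 0, 1],
  [0, 0, 0, 0.078, -0.008, 0, 1],
])

```text
time_s: 1.3
ee_pos: [0.6063, -0.3089, 0.1997]
eef_rot: [-3.141, 0.001, 0.361]
force: [-1.0, -0.2, 0.3]
grip_width: 0.0939
```

```bash
python3 - <<'E'
from h import *
st();delta(down(.36),[.606,-.309,.05])
c=cam('side');save(c,'s1.png');c=cam('top');save(c,'t1.png')
E
```

```text
{'time_s': np.float64(1.3), 'qpos': array([-0.525 ,  0.6172,  1.1231, -0.    ,  1.4023,  0.6847]), 'joint_vel': array([-0.0404, -0.032 ,  0.0394, -0.0061, -0.0113, -0.0186]), 'ee_pos': array([ 0.6063, -0.3089,  0.1997]), 'eef_rot': array([-3.1409e+00,  6.0000e-04,  3.6110e-01]), 'force': array([-0.9575, -0.1827,  0.3412]), 'moment': array([-0.0235,  0.0113, -0.0051]), 'grip_width': np.float64(0.0939)}
turn [-0.04  0.04  0.07] shift [-2.000e-04  1.000e-04  1.497e-01]
```

View pics/s1.png

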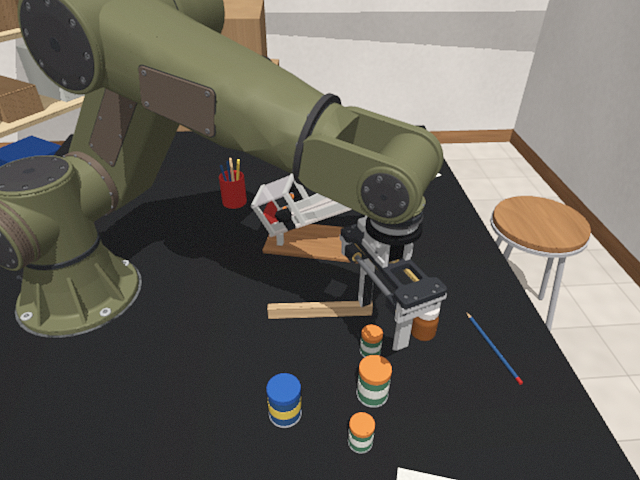

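send_rows([
  [0, 0, 0, 0, 0, 0.04, 1],
  [0, 0, 0, 0, 0, 0.08, 1],
  [0, 0, 0, 0, 0, 0.115, 1],
  [0, 0, 0, 0, 0, 0.138, 1],
  [0, 0, 0, 0, 0, 0.148, 1],
  [0, 0, 0, 0, 0, 0.148, 1],
])

```text
time_s: 2.0
ee_pos: [0.6047, -0.3101, 0.0518]
eef_rot: [-3.14, 0.001, 0.359]
force: [0.1, 0.0, 0.3]
grip_width: 0.0942
```

send_rows([
  [0, 0, 0, 0, 0, 0, -1],
  [0, 0, 0, 0, 0, 0, -1],
  [0, 0, 0, 0, 0, 0, -1],
  [0, 0, 0, 0, 0, 0, -1],
  [0, 0, 0, 0, 0, 0, -1],
  [0, 0, 0, 0, 0, 0, -1],
], force=15)

```text
time_s: 2.6
ee_pos: [0.6059, -0.3095, 0.0528]
eef_rot: [3.141, -0.0, 0.36]
force: [-1.1, 0.6, 2.3]
grip_width: 0.0557
```

send_rows([
  [0, 0, 0, 0, 0, -0.015, -1],
  [0, 0, 0, 0, 0, -0.045, -1],
  [0, 0, 0, 0, 0, -0.085, -1],
  [0, 0, 0, 0, 0, -0.125, -1],
  [0, 0, 0, 0, 0, -0.165, -1],
  [0, 0, 0, 0, 0, -0.19, -1],
  [0, 0, 0, 0, 0, -0.2, -1],
  [0, 0, 0, 0, 0, -0.2, -1],
])

```text
time_s: 3.4
ee_pos: [0.6059, -0.3096, 0.2537]
eef_rot: [3.14, -0.001, 0.36]
force: [-0.4, -0.5, -2.4]
grip_width: 0.0559
```

```bash
python3 - <<'E'
from h import *
st();R,O=LN();Rt=R@np.diag([1,-1,-1]);p=lp(150,0,125);print(p)
delta(Rt,p)
# lane frame of tool: intermediate
E
```

```text
{'time_s': np.float64(3.4), 'qpos': array([-0.5262,  0.5869,  1.0471,  0.    ,  1.5058,  0.6848]), 'joint_vel': array([ 0.0021,  0.0352,  0.049 ,  0.0004, -0.0291, -0.0009]), 'ee_pos': array([ 0.6059, -0.3096,  0.2537]), 'eef_rot': array([ 3.1401e+00, -1.2000e-03,  3.5980e-01]), 'force': array([-0.3516, -0.525 , -2.4105]), 'moment': array([-0.0045, -0.001 , -0.0415]), 'grip_width': np.float64(0.0559)}
[0.51423179 0.14882079 0.23223772]
turn [-8.38 27.05 33.88] shift [ 0.0756 -0.4614  0.0209]
```

send_rows([
  [-0.4, 1.2, 1.5, 0.003, -0.018, 0.0, -1],
  [-0.9, 2.9, 3.6, 0.008, -0.05, 0.002, -1],
  [-1.6, 5.1, 6.4, 0.014, -0.088, 0.004, -1],
  [-2.3, 7.6, 9.5, 0.021, -0.129, 0.006, -1],
  [-3.1, 10.0, 12.5, 0.028, -0.171, 0.008, -1],
  [-3.9, 12.4, 15.6, 0.035, -0.212, 0.01, -1],
  [-4.6, 14.9, 18.6, 0.042, -0.254, 0.011, -1],
  [-5.2, 16.8, 21.0, 0.047, -0.286, 0.013, -1],
])

```text
time_s: 4.2
ee_pos: [0.5475, -0.0232, 0.2376]
eef_rot: [3.106, -0.302, -0.006]
force: [0.2, 1.1, -1.3]
grip_width: 0.0559
```

```bash
python3 - <<'E'
from h import *
st();R,O=LN();Rt=R@np.diag([1,-1,-1]);p=lp(150,0,125)
delta(Rt,p)
E
```

```text
{'time_s': np.float64(4.2), 'qpos': array([-0.107 ,  0.126 ,  1.7281, -0.0059,  0.9833,  1.4775]), 'joint_vel': array([ 0.6518, -0.3254,  0.477 , -0.2895, -0.4917,  1.1773]), 'ee_pos': array([ 0.5475, -0.0232,  0.2376]), 'eef_rot': array([ 3.1065, -0.3023, -0.0058]), 'force': array([ 0.1887,  1.0695, -1.2611]), 'moment': array([0.0484, 0.1806, 0.0125]), 'grip_width': np.float64(0.0559)}
turn [-3.25 10.41 12.77] shift [-0.0344 -0.1716 -0.0111]
```

send_rows([
  [-0.6, 2.0, 2.4, -0.007, -0.033, -0.002, -1],
  [-1.2, 4.0, 4.9, -0.013, -0.066, -0.004, -1],
  [-1.8, 6.0, 7.4, -0.02, -0.099, -0.006, -1],
  [-2.4, 8.0, 9.6, -0.026, -0.13, -0.008, -1],
  [-2.9, 9.4, 11.5, -0.031, -0.155, -0.01, -1],
  [-3.2, 10.2, 12.5, -0.034, -0.168, -0.011, -1],
  [-3.2, 10.2, 12.5, -0.034, -0.168, -0.011, -1],
  [-3.2, 10.2, 12.5, -0.034, -0.168, -0.011, -1],
])

```text
time_s: 5.0
ee_pos: [0.5154, 0.1429, 0.2327]
eef_rot: [3.138, -0.484, -0.234]
force: [1.3, 0.7, -1.8]
grip_width: 0.0563
```

```bash
python3 - <<'E'
from h import *
st();R,O=LN();Rt=R@np.diag([1,-1,-1]);p=lp(150,0,125)
delta(Rt,p);o=ctrl.get_obs();print('lane',R.T@(o['ee_pos']-O))
c=cam('side');save(c,'s2.png');c=cam('top');save(c,'t2.png')
E
```

```text
{'time_s': np.float64(5.0), 'qpos': array([ 0.3186,  0.0647,  1.8491, -0.3397,  0.8384,  2.3033]), 'joint_vel': array([-0.022 , -0.0055, -0.0113,  0.0026,  0.0019, -0.0027]), 'ee_pos': array([0.5154, 0.1429, 0.2327]), 'eef_rot': array([ 3.1376, -0.484 , -0.2343]), 'force': array([ 1.2815,  0.7062, -1.7507]), 'moment': array([0.0856, 0.3859, 0.0344]), 'grip_width': np.float64(0.0563)}
turn [-0.02  0.27  0.46] shift [-0.0024 -0.0055 -0.0007]
lane [ 0.15248291 -0.00546134  0.12425286]
```

View pics/s2.png

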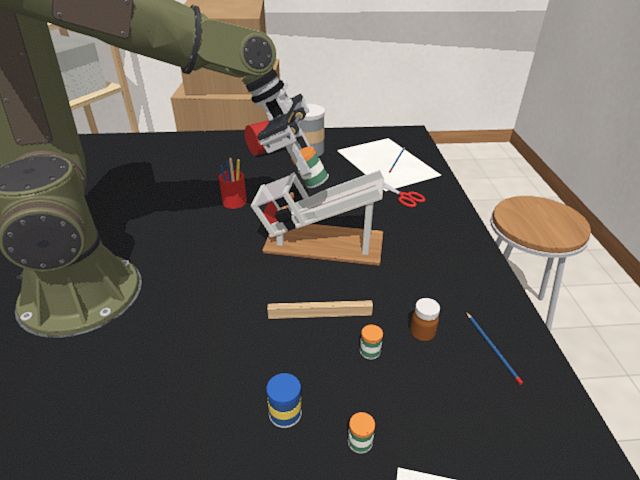

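View pics/t2.png

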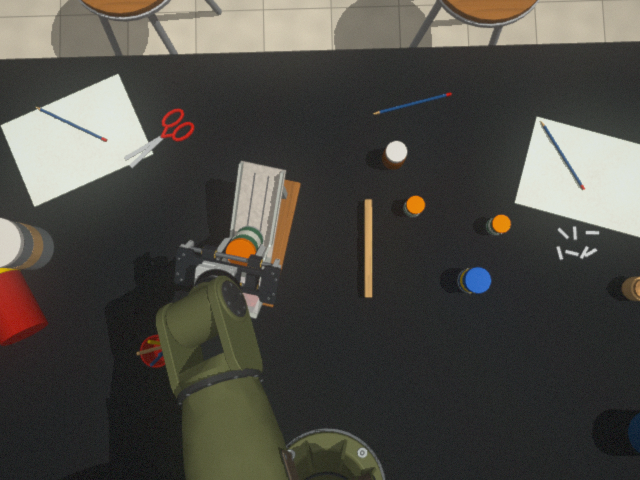

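The side view shows the tin upright in the gripper above the lane, lid at (308,158), and the decoys untouched. I'll correct sideways and descend.

send_rows([
  [0, 0.2, 0.4, -0.001, -0.0055, 0.01, -1],
  [0, 0.2, 0.4, -0.002, -0.0055, 0.03, -1],
  [0, 0.2, 0.4, -0.002, -0.0055, 0.05, -1],
  [0, 0.2, 0.4, -0.002, -0.0055, 0.06, -1],
  [0, 0.2, 0.4, -0.002, -0.0055, 0.064, -1],
  [0, 0.2, 0.4, -0.002, -0.0055, 0.066, -1],
  [0, 0.2, 0.4, -0.002, -0.0055, 0.066, -1],
])

```text
time_s: 5.8
ee_pos: [0.5455, 0.1415, 0.175]
eef_rot: [-3.14, -0.49, -0.245]
force: [-0.5, 0.1, -3.0]
grip_width: 0.0555
```

```bash
cat > ls.py <<'E'
from h import *
R,O=LN();o=ctrl.get_obs();print('t',o['time_s'],'lane mm',(R.T@(o['ee_pos']-O)*1000).round(1),'F lane',(R.T@o['force']).round(2),'w',o['grip_width'])
delta(R@np.diag([1,-1,-1]),lp(150,0,53))
E
python3 ls.py
```

```text
t 5.8 lane mm [151.5   0.4  59.4] F lane [-1.88  0.   -2.38] w 0.05545856478994974
turn [-0.06 -0.08 -0.05] shift [-0.0015  0.0005  0.0064]
```

send_rows([
  [0, 0, 0, 0, 0, 0.0025, -1],
  [0, 0, 0, 0, 0, 0.0045, -1],
  [0, 0, 0, 0, 0, 0.0055, -1],
  [0, 0, 0, 0, 0, 0.0055, -1],
])

```text
time_s: 6.2
ee_pos: [0.5479, 0.1409, 0.1698]
eef_rot: [-3.14, -0.49, -0.244]
force: [-0.2, 1.3, -1.1]
grip_width: 0.0558
```

```bash
python3 ls.py
```

```text
t 6.2 lane mm [151.2   0.4  53.7] F lane [-0.93  1.21 -0.7 ] w 0.055832392768654315
turn [-0.05 -0.06 -0.04] shift [-0.0012  0.0004  0.0007]
```

send_rows([
  [0, 0, 0, 0, 0, 0.001, -1],
  [0, 0, 0, 0, 0, 0.001, -1],
])

```text
time_s: 6.4
ee_pos: [0.5483, 0.1408, 0.1689]
eef_rot: [-3.14, -0.49, -0.244]
force: [0.2, -0.1, -2.0]
grip_width: 0.0559
```

```bash
python3 ls.py
```

```text
t 6.4 lane mm [151.2   0.4  52.6] F lane [-0.74 -0.05 -1.88] w 0.05585890344298716
turn [-0.05 -0.05 -0.04] shift [-0.0012  0.0004 -0.0004]
```

send_rows([
  [0, 0, 0, 0, 0, 0.001, -1],
  [0, 0, 0, 0, 0, 0.001, -1],
  [0, 0, 0, 0, 0, 0.001, -1],
])

```text
time_s: 6.7
ee_pos: [0.5488, 0.1407, 0.1682]
eef_rot: [-3.14, -0.49, -0.244]
force: [0.0, 0.3, -0.7]
grip_width: 0.0559
```

```bash
python3 ls.py
```

```text
t 6.7 lane mm [151.3   0.5  51.7] F lane [-0.37  0.31 -0.58] w 0.055865904363164215
turn [-0.06 -0.07 -0.04] shift [-0.0013  0.0005 -0.0013]
```

send_rows([
  [0, 0, 0, 0, 0, 0.001, -1],
  [0, 0, 0, 0, 0, 0.001, -1],
  [0, 0, 0, 0, 0, 0.001, -1],
])

```text
time_s: 7.0
ee_pos: [0.5492, 0.1406, 0.168]
eef_rot: [-3.14, -0.49, -0.244]
force: [-10.3, -0.3, 9.6]
grip_width: 0.0558
```

```bash
python3 ls.py
```

```text
t 7.0 lane mm [151.5   0.5  51.4] F lane [-4.27 -2.73 13.15] w 0.05575263845497062
turn [-0.06 -0.1  -0.05] shift [-0.0015  0.0005 -0.0016]
```

Contact made at 13 N. I'll ease off slightly and open the jaws.

send_rows([
  [0, 0, 0, 0, 0, -0.0007, -1],
  [0, 0, 0, 0, 0, -0.0007, 1],
  [0, 0, 0, 0, 0, -0.0007, 1],
  [0, 0, 0, 0, 0, -0.0007, 1],
  [0, 0, 0, 0, 0, -0.0007, 1],
  [0, 0, 0, 0, 0, -0.0007, 1],
  [0, 0, 0, 0, 0, -0.0007, 1],
  [0, 0, 0, 0, 0, -0.0007, 1],
])

```text
time_s: 7.8
ee_pos: [0.5489, 0.1406, 0.1678]
eef_rot: [-3.14, -0.49, -0.244]
force: [-0.3, 0.3, -0.2]
grip_width: 0.0941
```

```bash
python3 ls.py;python3 - <<'E'
from h import *
c=cam('side');save(c,'s3.png');cv2.imwrite('pics/s3c.png',cv2.resize(c['pixels'][130:275,235:400,::-1],None,fx=4,fy=4,interpolation=cv2.INTER_CUBIC))
E
```

```text
t 7.8 lane mm [151.2   0.4  51.4] F lane [-0.37  0.23  0.02] w 0.09409079241066957
turn [-0.05 -0.06 -0.04] shift [-0.0012  0.0004 -0.0016]
```

View pics/s3c.png

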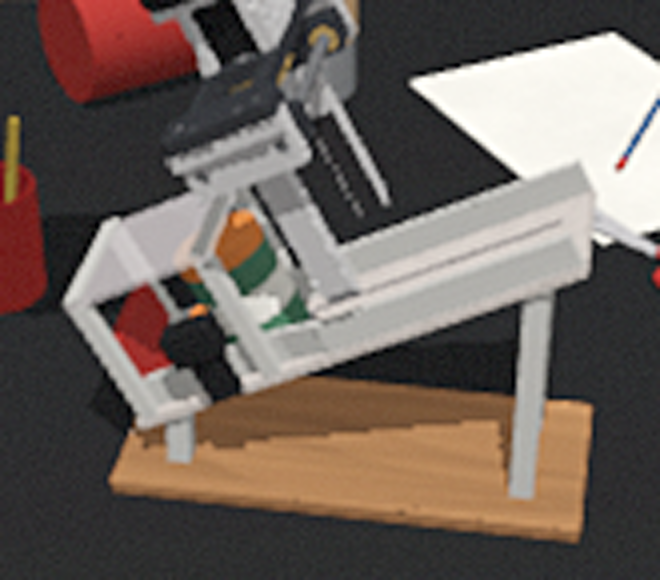

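The tin slid down upright to the catches at the cover edge. Retreat, and measure the stick.

send_rows([
  [0, 0, 0, 0, 0, -0.01, 1],
  [0, 0, 0, 0, 0, -0.03, 1],
  [0, 0, 0, 0, 0, -0.06, 1],
  [0, 0, 0, 0, 0, -0.085, 1],
  [0, 0, 0, 0, 0, -0.1, 1],
  [0, 0, 0, 0, 0, -0.1, 1],
])

```text
time_s: 8.45
ee_pos: [0.5031, 0.1524, 0.2587]
eef_rot: [-3.138, -0.493, -0.245]
force: [0.1, -0.0, 0.0]
grip_width: 0.0941
```

```bash
cat > stick.py <<'E'
from h import *
def stick(c,zt=.03):
    hsv=cv2.cvtColor(c['pixels'],cv2.COLOR_RGB2HSV);m=cv2.inRange(hsv,(10,60,110),(24,190,255))
    m[:,:330]=0;m[:,400:]=0;m[:180]=0;m[320:]=0
    cs=max(cv2.findContours(m,0,cv2.CHAIN_APPROX_NONE)[0],key=cv2.contourArea)[:,0]
    W=np.array([ray(c,u,v,zt)[:2] for u,v in cs]);r=cv2.minAreaRect((W*1000).astype(np.float32));
    P=pts(c)[m>0];print('rect mm',r,'zmed',np.median(P[:,2]));b=cv2.boxPoints(r);
    k=P[abs(P[:,2]-.03)<.006];l=np.linalg.svd(k[:,:2]-k[:,:2].mean(0))[2][0];print('depth mean',k.mean(0),'dir deg',np.degrees(np.arctan2(l[1],l[0])), 'extent',np.percentile((k[:,:2]@l),[1,99]))
if __name__=='__main__':
    stick(dict(np.load('top0.npz')))
E
python3 stick.py; python3 - <<'E'
from h import *
from stick import stick
st();c=cam('top');save(c,'t4.png');stick(c)
delta(down(0),[.527,-.106,.15])
E
```

```text
rect mm ((527.1069946289062, -106.56869506835938), (13.473031997680664, 219.24368286132812), 88.13233184814453) zmed 0.030302587528126163
depth mean [ 0.52726016 -0.10653529  0.03036143] dir deg 178.07660151260902 extent [-0.63871972 -0.42447393]
{'time_s': np.float64(8.45), 'qpos': array([ 0.35  ,  0.0182,  1.8374, -0.3425,  0.8946,  2.3271]), 'joint_vel': array([-0.0116,  0.0506,  0.0257, -0.0073, -0.0421,  0.0042]), 'ee_pos': array([0.5031, 0.1524, 0.2587]), 'eef_rot': array([-3.1377, -0.493 , -0.2447]), 'force': array([ 0.0792, -0.0447,  0.0429]), 'moment': array([ 0.0761,  0.1743, -0.0063]), 'grip_width': np.float64(0.0941)}
rect mm ((527.1069946289062, -106.56869506835938), (13.473031997680664, 219.24368286132812), 88.13233184814453) zmed 0.030339099936769476
depth mean [ 0.5282835  -0.10651527  0.03032404] dir deg 178.1121616337176 extent [-0.63879448 -0.42452736]
turn [  3.3  -28.03 -13.68] shift [0.0249 0.245  0.1342]
```

```bash
python3 - <<'E'
from h import *
delta(down(-.033),[.527,-.1065,.14])
E
```

```text
turn [  2.83 -28.07 -11.83] shift [0.0203 0.2455 0.143 ]
```

send_rows([
  [0.2, -1.5, -0.6, 0.001, 0.02, 0.002, 1],
  [0.4, -4, -1.7, 0.003, 0.055, 0.012, 1],
  [0.8, -8, -3.4, 0.006, 0.095, 0.035, 1],
  [1.2, -12, -5, 0.009, 0.135, 0.06, 1],
  [1.7, -17, -7.2, 0.012, 0.175, 0.09, 1],
  [2.2, -22, -9.3, 0.016, 0.21, 0.115, 1],
  [2.6, -26, -11, 0.019, 0.235, 0.135, 1],
  [2.8, -28.1, -11.8, 0.0203, 0.2455, 0.143, 1],
])

```text
time_s: 9.3
ee_pos: [0.5262, -0.1094, 0.136]
eef_rot: [-3.141, 0.009, -0.036]
force: [-0.3, -0.1, 0.2]
grip_width: 0.0939
```

send_rows([
  [0, 0, 0, 0, 0, 0, 1],
  [0, 0, 0, 0, 0, 0, 1],
])

```text
time_s: 9.5
ee_pos: [0.5264, -0.1065, 0.1384]
eef_rot: [3.141, 0.003, -0.035]
force: [-0.7, 0.5, -0.5]
grip_width: 0.0942
```

```bash
python3 - <<'E'
from h import *
st();delta(down(-.033),[.527,-.1065,.023])
E
```

```text
{'time_s': np.float64(9.5), 'qpos': array([-0.2671,  0.3599,  1.6523, -0.0017,  1.132 ,  1.3394]), 'joint_vel': array([ 0.0172, -0.0305,  0.0056,  0.0007,  0.0013,  0.0014]), 'ee_pos': array([ 0.5264, -0.1065,  0.1384]), 'eef_rot': array([ 3.1407e+00,  2.9000e-03, -3.5000e-02]), 'force': array([-0.6546,  0.5371, -0.4716]), 'moment': array([ 0.1118,  0.0105, -0.0423]), 'grip_width': np.float64(0.0942)}
turn [ 0.05  0.16 -0.12] shift [ 9.000e-04 -1.000e-04  1.154e-01]
```

send_rows([
  [0, 0.1, 0, 0.0005, 0, 0.02, 1],
  [0, 0.1, 0, 0.0005, 0, 0.055, 1],
  [0, 0.1, 0, 0.0005, 0, 0.085, 1],
  [0, 0.1, 0, 0.0005, 0, 0.104, 1],
  [0, 0.1, 0, 0.0005, 0, 0.112, 1],
  [0, 0.1, 0, 0.0005, 0, 0.1145, 1],
  [0, 0.1, 0, 0.0005, 0, 0.1145, 1],
])

```text
time_s: 10.2
ee_pos: [0.5273, -0.1066, 0.0256]
eef_rot: [3.14, -0.001, -0.034]
force: [0.3, 0.6, 0.2]
grip_width: 0.094
```

send_rows([
  [0, 0, 0, 0, 0, 0, -1],
  [0, 0, 0, 0, 0, 0, -1],
  [0, 0, 0, 0, 0, 0, -1],
  [0, 0, 0, 0, 0, 0, -1],
  [0, 0, 0, 0, 0, 0, -1],
  [0, 0, 0, 0, 0, 0, -1],
  [0, 0, 0, 0, 0, 0, -1],
  [0, 0, 0, 0, 0, 0, -1],
], force=40)

```text
time_s: 11.0
ee_pos: [0.5269, -0.1069, 0.0246]
eef_rot: [3.14, 0.001, -0.034]
force: [0.1, -0.5, -0.5]
grip_width: 0.0334
```

```bash
python3 - <<'E'
from h import *
st()
E
```

```text
{'time_s': np.float64(11.0), 'qpos': array([-2.6780e-01,  5.2600e-01,  1.7205e+00, -1.7000e-03,  8.9560e-01,
        1.3382e+00]), 'joint_vel': array([ 0.0002, -0.0003, -0.0009,  0.0012, -0.0002,  0.0004]), 'ee_pos': array([ 0.5269, -0.1069,  0.0246]), 'eef_rot': array([ 3.1405e+00,  9.0000e-04, -3.4100e-02]), 'force': array([ 0.0672, -0.519 , -0.4734]), 'moment': array([0.0271, 0.0491, 0.0219]), 'grip_width': np.float64(0.0334)}
```

Still closing; I'll wait and lower by 1 mm.

send_rows([
  [0, 0, 0, 0, 0, 0, -1],
  [0, 0, 0, 0, 0, 0, -1],
  [0, 0, 0, 0, 0, 0, -1],
  [0, 0, 0, 0, 0, 0, -1],
  [0, 0, 0, 0, 0, 0, -1],
])

```text
time_s: 11.5
ee_pos: [0.5269, -0.1069, 0.0246]
eef_rot: [3.14, 0.001, -0.034]
force: [0.1, -0.5, -0.3]
grip_width: 0.0158
```

send_rows([
  [0, 0, 0, 0, 0, -0.01, -1],
  [0, 0, 0, 0, 0, -0.04, -1],
  [0, 0, 0, 0, 0, -0.08, -1],
  [0, 0, 0, 0, 0, -0.12, -1],
  [0, 0, 0, 0, 0, -0.16, -1],
  [0, 0, 0, 0, 0, -0.2, -1],
  [0, 0, 0, 0, 0, -0.23, -1],
  [0, 0, 0, 0, 0, -0.24, -1],
])

```text
time_s: 12.3
ee_pos: [0.5276, -0.1068, 0.2684]
eef_rot: [3.139, -0.004, -0.034]
force: [0.5, 0.3, -1.2]
grip_width: 0.0156
```

```bash
python3 - <<'E'
from h import *
st();R,O=LN();delta(R@np.diag([1,-1,-1]),lp(240,0,100));print(lp(240,0,100))
c=cam('side');save(c,'s5.png')
E
```

```text
{'time_s': np.float64(12.3), 'qpos': array([-2.6710e-01,  2.4050e-01,  1.4937e+00, -1.3000e-03,  1.4028e+00,
        1.3380e+00]), 'joint_vel': array([ 0.0009, -0.0165, -0.088 , -0.0003,  0.1605, -0.0014]), 'ee_pos': array([ 0.5276, -0.1068,  0.2684]), 'eef_rot': array([ 3.1392, -0.0042, -0.0341]), 'force': array([ 0.5372,  0.2825, -1.1555]), 'moment': array([ 0.0251,  0.0494, -0.0318]), 'grip_width': np.float64(0.0156)}
turn [-2.82 27.64 11.78] shift [ 0.067  -0.2361  0.0157]
[0.60274399 0.12683424 0.25241647]
```

View pics/s5.png

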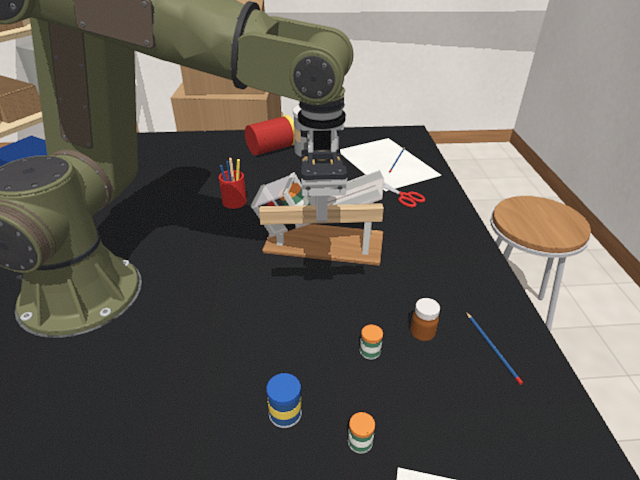

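send_rows([
  [-0.2, 2, 0.8, 0.004, -0.012, 0, -1],
  [-0.5, 5, 2, 0.011, -0.035, 0, -1],
  [-0.9, 9, 3.7, 0.021, -0.07, 0.002, -1],
  [-1.3, 13, 5.5, 0.032, -0.108, 0.005, -1],
  [-1.8, 17.5, 7.4, 0.043, -0.148, 0.009, -1],
  [-2.2, 22, 9.3, 0.053, -0.186, 0.012, -1],
  [-2.6, 26, 11, 0.062, -0.218, 0.014, -1],
  [-2.8, 27.6, 11.8, 0.067, -0.236, 0.0155, -1],
])

```text
time_s: 13.15
ee_pos: [0.6013, 0.1294, 0.2463]
eef_rot: [-3.141, -0.482, -0.242]
force: [0.1, -0.2, -0.0]
grip_width: 0.0154
```

send_rows([
  [0, 0, 0, 0, 0, 0, -1],
  [0, 0, 0, 0, 0, 0, -1],
  [0, 0, 0, 0, 0, 0, -1],
])

```text
time_s: 13.45
ee_pos: [0.602, 0.1259, 0.2483]
eef_rot: [-3.142, -0.481, -0.244]
force: [-0.4, -0.3, -0.5]
grip_width: 0.0159
```

```bash
cat > ls.py <<'E'
from h import *
import sys
R,O=LN();o=ctrl.get_obs();print('t',o['time_s'],'lane mm',(R.T@(o['ee_pos']-O)*1000).round(1),'F lane',(R.T@o['force']).round(2),'w',o['grip_width'],o['qpos'].round(2))
delta(R@np.diag([1,-1,-1]),lp(*[float(a) for a in sys.argv[1:4]]))
E
python3 ls.py 240 0 46; python3 - <<'E'
from h import *
R,O=LN()
for n in('side','top'):
    c=cam(n);save(c,n+'6.png')
    P=pts(c);hsv=cv2.cvtColor(c['pixels'],cv2.COLOR_RGB2HSV)
    m=cv2.inRange(hsv,(8,150,110),(18,255,255))>0
    L=(P-O)@R*1000;k=m&(L[...,0]>10)&(L[...,0]<120)&(abs(L[...,1])<45)&(L[...,2]>40)&(c['z_map']>0)
    q=L[k];print(n,len(q),np.percentile(q,[3,50,97],axis=0).round(1) if len(q) else '')
    hs=cv2.inRange(hsv,(10,40,110),(24,160,255))>0
    k=hs&(L[...,0]>100)&(L[...,0]<400)&(abs(L[...,1])<35)&(L[...,2]>60)&(L[...,2]<130);q=L[k];print('stick',len(q),np.percentile(q,[2,50,98],axis=0).round(1) if len(q) else '')
    if n=='side':cv2.imwrite('pics/s6c.png',cv2.resize(c['pixels'][120:275,235:430,::-1],None,fx=3.8,fy=3.8,interpolation=cv2.INTER_CUBIC))
    else:cv2.imwrite('pics/t6c.png',cv2.resize(c['pixels'][145:330,190:320,::-1],None,fx=3.2,fy=3.2,interpolation=cv2.INTER_CUBIC))
E
```

```text
t 13.45 lane mm [237.6  -1.1  96.6] F lane [-0.57 -0.35 -0.32] w 0.015934957647806725 [ 0.23  0.22  1.63 -0.28  0.87  2.18]
turn [ 0.02  0.41 -0.05] shift [ 0.0027 -0.0011  0.0506]
side 119 [[ 55.9 -27.9  51.4]
 [ 90.1 -13.1  72.6]
 [101.   15.6  76. ]]
stick 1221 [[ 1.340e+02 -1.240e+01  7.410e+01]
 [ 2.574e+02 -8.900e+00  9.030e+01]
 [ 3.464e+02  2.000e-01  1.037e+02]]
top 0 
stick 641 [[245.8  -9.5  76.4]
 [298.5  -3.5 101.2]
 [348.4   6.2 105.2]]
```

View pics/s6c.png

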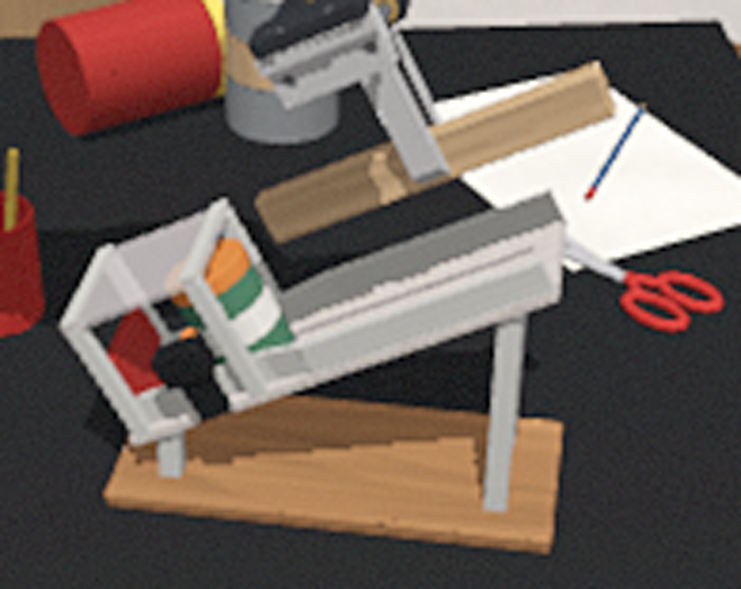

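View pics/t6c.png

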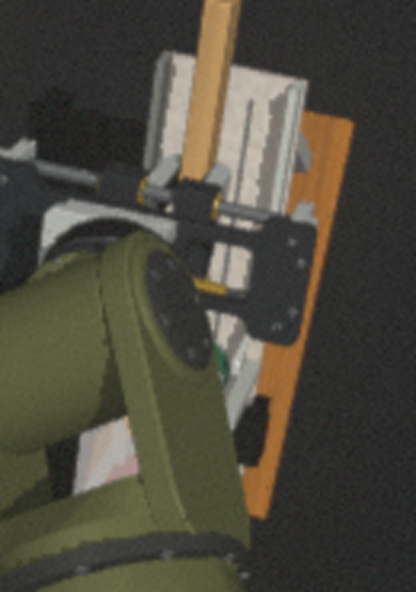

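Side crop: the tin sits upright at the catches, orange lid at (225,270), and the stick is aligned above the lane with its near end at (275,225). I'll lower the stick into the lane and then approach.

send_rows([
  [0, 0.4, 0, 0.002, -0.001, 0.01, -1],
  [0, 0.4, 0, 0.002, -0.001, 0.025, -1],
  [0, 0.4, 0, 0.002, -0.001, 0.04, -1],
  [0, 0.4, 0, 0.002, -0.001, 0.048, -1],
  [0, 0.4, 0, 0.002, -0.001, 0.051, -1],
  [0, 0.4, 0, 0.002, -0.001, 0.051, -1],
])

```text
time_s: 14.15
ee_pos: [0.6271, 0.1216, 0.204]
eef_rot: [-3.141, -0.489, -0.244]
force: [0.5, -0.3, 0.5]
grip_width: 0.0157
```

send_rows([
  [0, 0, 0, -0.004, 0, 0, -1],
  [0, 0, 0, -0.01, 0, 0, -1],
  [0, 0, 0, -0.015, 0, 0, -1],
  [0, 0, 0, -0.019, 0, 0, -1],
  [0, 0, 0, -0.022, 0, 0, -1],
  [0, 0, 0, -0.022, 0, 0, -1],
])

```text
time_s: 14.75
ee_pos: [0.6079, 0.1266, 0.1941]
eef_rot: [-3.141, -0.49, -0.244]
force: [0.3, -0.2, -0.4]
grip_width: 0.0157
```

```bash
python3 ls.py 166 0 45; python3 - <<'E'
from h import *
c=cam('side');cv2.imwrite('pics/s7c.png',cv2.resize(c['pixels'][120:275,235:430,::-1],None,fx=3.8,fy=3.8,interpolation=cv2.INTER_CUBIC))
E
```

```text
t 14.75 lane mm [217.1   1.   46.2] F lane [ 0.12 -0.12 -0.5 ] w 0.015680852777845648 [ 0.23  0.29  1.69 -0.32  0.75  2.24]
turn [-0.02 -0.05 -0.02] shift [-0.0511  0.001   0.0011]
```

View pics/s7c.png

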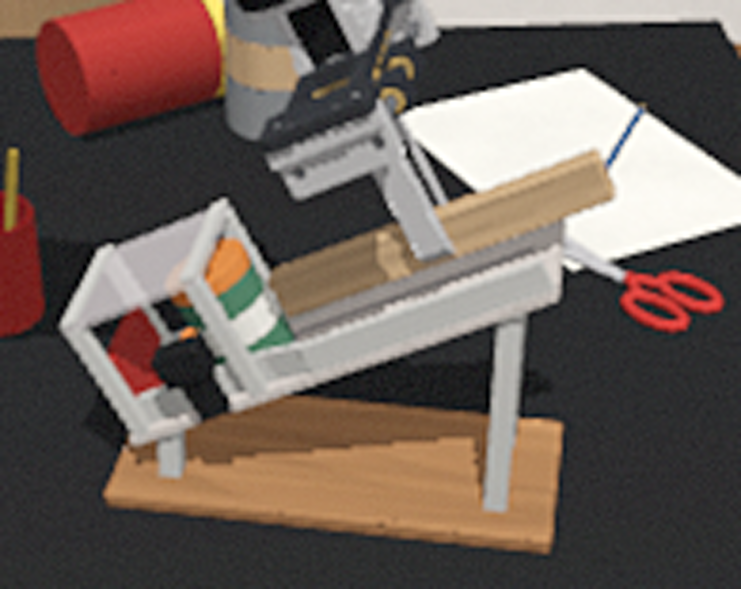

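send_rows([
  [0, 0, 0, -0.002, 0, 0, -1],
  [0, 0, 0, -0.004, 0, 0, -1],
  [0, 0, 0, -0.006, 0, 0, -1],
  [0, 0, 0, -0.008, 0, 0, -1],
  [0, 0, 0, -0.01, 0, 0, -1],
])

```text
time_s: 15.3
ee_pos: [0.6011, 0.1285, 0.1912]
eef_rot: [-3.139, -0.495, -0.244]
force: [12.9, -4.0, 5.2]
grip_width: 0.016
```

```bash
python3 ls.py 166 0 45
```

```text
t 15.3 lane mm [209.5   1.3  46.9] F lane [14.33 -0.78 -1.73] w 0.01597573376738078 [ 0.24  0.27  1.71 -0.33  0.74  2.25]
turn [-0.11 -0.33 -0.03] shift [-0.0435  0.0013  0.0016]
```

send_rows([
  [0, 0, 0, -0.0005, 0, 0, -1],
  [0, 0, 0, -0.001, 0, 0, -1],
  [0, 0, 0, -0.001, 0, 0, -1],
])

```text
time_s: 15.6
ee_pos: [0.6008, 0.1287, 0.1915]
eef_rot: [-3.139, -0.496, -0.244]
force: [12.2, -4.3, 5.2]
grip_width: 0.0156
```

```bash
python3 ls.py 166 0 45
```

```text
t 15.6 lane mm [209.4   1.3  47.3] F lane [13.85 -1.24 -1.47] w 0.015552263667902506 [ 0.24  0.27  1.71 -0.33  0.74  2.26]
turn [-0.14 -0.43 -0.05] shift [-0.0434  0.0014  0.002 ]
```

```bash
python3 - <<'E'
from h import *
st();c=cam('side');cv2.imwrite('pics/s8c.png',cv2.resize(c['pixels'][150:260,245:380,::-1],None,fx=5.4,fy=5.4,interpolation=cv2.INTER_CUBIC))
c=cam('top');cv2.imwrite('pics/t8c.png',cv2.resize(c['pixels'][145:330,190:320,::-1],None,fx=3.2,fy=3.2,interpolation=cv2.INTER_CUBIC))
E
```

```text
{'time_s': np.float64(15.6), 'qpos': array([ 0.2414,  0.2729,  1.7105, -0.3325,  0.7384,  2.2553]), 'joint_vel': array([-0.0006,  0.0014, -0.0034,  0.0024, -0.0005,  0.    ]), 'ee_pos': array([0.6008, 0.1287, 0.1915]), 'eef_rot': array([-3.1386, -0.4962, -0.2445]), 'force': array([12.2379, -4.3199,  5.2087]), 'moment': array([-0.6478, -2.2762, -0.0597]), 'grip_width': np.float64(0.0156)}
```

View pics/s8c.png

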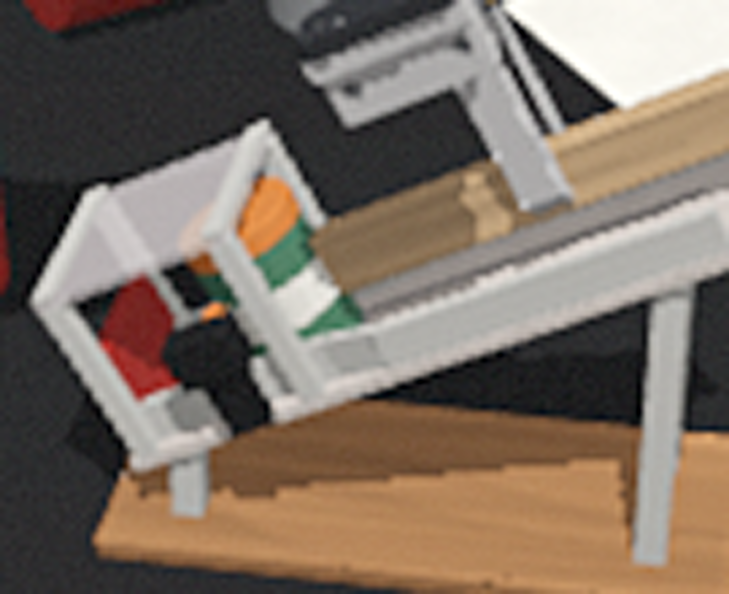

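View pics/t8c.png

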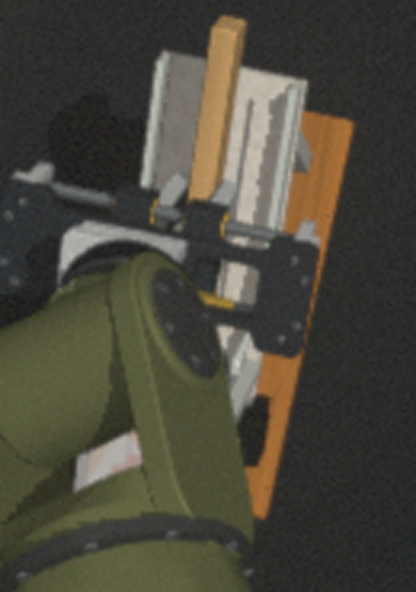

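Contact is flat against the tin (tip at (320,245) in the side crop) and nothing else touches. The push force is near release, so I continue in small steps.

send_rows([
  [0, 0, 0, -0.0005, 0, 0.0002, -1],
  [0, 0, 0, -0.001, 0, 0.0005, -1],
  [0, 0, 0, -0.0015, 0, 0.0007, -1],
  [0, 0, 0, -0.002, 0, 0.001, -1],
])

```text
time_s: 16.1
ee_pos: [0.6002, 0.129, 0.1905]
eef_rot: [-3.138, -0.498, -0.245]
force: [15.1, -3.9, 8.8]
grip_width: 0.0154
```

```bash
python3 ls.py 166 0 45
```

```text
t 16.1 lane mm [208.3   1.5  46.8] F lane [17.92 -0.13  0.48] w 0.015354698439605874 [ 0.24  0.27  1.71 -0.34  0.73  2.26]
turn [-0.19 -0.54 -0.07] shift [-0.0423  0.0016  0.0014]
```

```bash
cat > tin.py <<'E'
from h import *
R,O=LN()
def tin(n='side'):
    c=cam(n);P=pts(c);hsv=cv2.cvtColor(c['pixels'],cv2.COLOR_RGB2HSV);L=(P-O)@R*1000
    np.savez('last_'+n+'.npz',**{k:np.array(v) for k,v in c.items()})
    reg=(L[...,0]>-20)&(L[...,0]<125)&(abs(L[...,1])<45)&(L[...,2]>0)&(L[...,2]<84)&(c['z_map']>0)
    for nm,lo,hi in(('orange',(8,150,110),(18,255,255)),('green',(65,80,30),(90,255,200))):
        q=L[reg&(cv2.inRange(hsv,lo,hi)>0)];print(n,nm,len(q),'5/50/95%',np.percentile(q,[5,50,95],axis=0).round(1).tolist() if len(q) else '')
    k=(cv2.inRange(hsv,(10,40,60),(24,160,255))>0)&(L[...,0]>40)&(L[...,0]<400)&(abs(L[...,1])<35)&(L[...,2]>15)&(L[...,2]<130);q=L[k];print('stick',len(q),np.percentile(q,[.5,50,99.5],axis=0).round(1).tolist())
    for b in range(60,330,30):
        w=q[(abs(q[:,0]-b)<8)]
        if len(w)>5:print(b,'z',np.percentile(w[:,2],[3,97]).round(1),'y',np.percentile(w[:,1],[3,97]).round(1))
    return c,L
if __name__=='__main__':
    c,L=tin();cv2.imwrite('pics/sc_%d.png'%(ctrl.get_obs()['time_s']*100),cv2.resize(c['pixels'][170:260,245:360,::-1],None,fx=6.5,fy=6.5,interpolation=cv2.INTER_CUBIC))
E
python3 tin.py; ls pics
```

```text
side orange 117 5/50/95% [[56.2, -28.1, 59.8], [88.4, -13.1, 71.3], [98.0, 10.4, 75.7]]
side green 119 5/50/95% [[55.4, -25.5, 9.8], [92.1, -16.4, 49.9], [97.8, 1.1, 59.0]]
stick 1189 [[56.1, -26.9, 23.3], [222.2, -6.2, 42.2], [318.5, 13.0, 75.2]]
60 z [47.4 73.7] y [-29.9 -21.7]
90 z [38.6 79.8] y [-26.6  29.2]
120 z [24.4 53.5] y [-9.9  3.5]
150 z [24.3 53. ] y [-10.    5.1]
180 z [25.3 53.8] y [-10.3   3. ]
210 z [24.4 97. ] y [-8.4 10.8]
240 z [24.3 53.8] y [-9.7  5. ]
270 z [25.6 53.9] y [-9.3 -0.5]
300 z [26.1 54.5] y [-9.4  0.1]
ov_side.png
ov_top.png
rack.png
racks.png
s1.png
s2.png
s3.png
s3c.png
s5.png
s6c.png
s7c.png
s8c.png
sc_1614.png
side0.png
side6.png
t1.png
t2.png
t4.png
t6c.png
t8c.png
top0.png
top6.png
```

send_rows([
  [0, 0, 0, -0.0005, 0, 0, -1],
  [0, 0, 0, -0.001, 0, 0, -1],
  [0, 0, 0, -0.001, 0, 0, -1],
])

```text
time_s: 16.45
ee_pos: [0.5992, 0.1293, 0.19]
eef_rot: [-3.138, -0.498, -0.245]
force: [14.1, -3.6, 7.7]
grip_width: 0.0158
```

```bash
python3 ls.py 166 0 45; python3 tin.py|head -3
```

```text
t 16.45 lane mm [207.1   1.5  46.7] F lane [16.44 -0.1  -0.02] w 0.015813614581140886 [ 0.24  0.27  1.72 -0.34  0.73  2.26]
turn [-0.18 -0.52 -0.07] shift [-0.0411  0.0016  0.0014]
side orange 106 5/50/95% [[57.0, -26.9, 63.2], [88.6, -12.9, 71.3], [97.0, 10.5, 75.9]]
side green 113 5/50/95% [[52.6, -26.6, 10.2], [90.8, -16.2, 49.6], [96.6, 0.6, 58.8]]
stick 1190 [[55.5, -28.1, 23.1], [220.9, -6.3, 42.0], [317.4, 11.1, 75.4]]
```

Moving 1.2 mm with force falling to 16 N, so the tin is advancing. Continue.

send_rows([
  [0, 0, 0, -0.0007, 0, 0, -1],
  [0, 0, 0, -0.0014, 0, 0, -1],
  [0, 0, 0, -0.002, 0, 0, -1],
  [0, 0, 0, -0.002, 0, 0, -1],
])

```text
time_s: 16.9
ee_pos: [0.5975, 0.1297, 0.189]
eef_rot: [-3.138, -0.498, -0.245]
force: [14.0, -3.0, 7.1]
grip_width: 0.0158
```

```bash
python3 ls.py 166 0 45; python3 tin.py|head -3
```

```text
t 16.9 lane mm [205.1   1.5  46.7] F lane [16.    0.43 -0.47] w 0.015806913638087162 [ 0.24  0.27  1.72 -0.34  0.73  2.26]
turn [-0.19 -0.52 -0.07] shift [-0.0392  0.0016  0.0014]
side orange 99 5/50/95% [[55.7, -26.7, 63.3], [86.7, -12.9, 71.1], [95.6, 11.3, 76.1]]
side green 111 5/50/95% [[52.1, -26.4, 9.9], [88.0, -15.7, 49.9], [94.6, -0.0, 58.5]]
stick 1176 [[53.7, -25.9, 23.7], [219.4, -6.2, 42.1], [315.5, 8.0, 75.4]]
```

send_rows([
  [0, 0, 0, -0.001, 0, 0, -1],
  [0, 0, 0, -0.002, 0, 0, -1],
  [0, 0, 0, -0.003, 0, 0, -1],
  [0, 0, 0, -0.004, 0, 0, -1],
  [0, 0, 0, -0.005, 0, 0, -1],
])

```text
time_s: 17.45
ee_pos: [0.5931, 0.1308, 0.1865]
eef_rot: [-3.138, -0.497, -0.245]
force: [13.3, -4.1, 8.3]
grip_width: 0.0156
```

```bash
python3 ls.py 166 0 45; python3 tin.py|head -3
```

```text
t 17.45 lane mm [200.    1.5  46.7] F lane [16.17 -0.76  0.83] w 0.015649452579236608 [ 0.25  0.26  1.73 -0.34  0.72  2.27]
turn [-0.18 -0.5  -0.07] shift [-0.034   0.0016  0.0014]
side orange 90 5/50/95% [[49.7, -28.9, 62.5], [84.0, -13.7, 69.8], [90.1, 8.8, 75.5]]
side green 108 5/50/95% [[45.9, -27.7, 11.2], [83.7, -15.8, 50.0], [89.7, 1.4, 58.8]]
stick 1172 [[55.0, -27.2, 23.4], [215.4, -6.2, 41.8], [310.6, 7.2, 75.7]]
```

send_rows([
  [0, 0, 0, -0.001, 0, 0, -1],
  [0, 0, 0, -0.002, 0, 0, -1],
  [0, 0, 0, -0.003, 0, 0, -1],
  [0, 0, 0, -0.004, 0, 0, -1],
  [0, 0, 0, -0.005, 0, 0, -1],
  [0, 0, 0, -0.006, 0, 0, -1],
])

```text
time_s: 18.1
ee_pos: [0.5874, 0.1321, 0.183]
eef_rot: [-3.138, -0.496, -0.245]
force: [8.3, -2.9, 7.5]
grip_width: 0.0157
```

```bash
python3 ls.py 166 0 45; python3 tin.py|head -3
```

```text
t 18.1 lane mm [193.1   1.4  46.3] F lane [11.26 -0.79  2.5 ] w 0.015733458358799766 [ 0.25  0.26  1.75 -0.35  0.72  2.28]
turn [-0.14 -0.39 -0.06] shift [-0.0271  0.0014  0.0011]
side orange 69 5/50/95% [[43.2, -28.3, 61.2], [64.8, -17.3, 67.9], [83.4, 7.1, 74.8]]
side green 102 5/50/95% [[42.7, -27.3, 11.4], [65.1, -16.8, 50.8], [82.5, 3.6, 58.8]]
stick 1173 [[47.4, -27.1, 23.1], [208.2, -6.4, 41.4], [303.3, 6.9, 75.5]]
```

send_rows([
  [0, 0, 0, -0.001, 0, 0, -1],
  [0, 0, 0, -0.002, 0, 0, -1],
  [0, 0, 0, -0.003, 0, 0, -1],
  [0, 0, 0, -0.004, 0, 0, -1],
  [0, 0, 0, -0.005, 0, 0, -1],
])

```text
time_s: 18.65
ee_pos: [0.5825, 0.1332, 0.18]
eef_rot: [-3.139, -0.494, -0.245]
force: [5.0, -1.7, 6.1]
grip_width: 0.0158
```

```bash
python3 ls.py 166 0 45; python3 tin.py|head -3; ls -t pics|head -1
```

```text
t 18.65 lane mm [187.2   1.3  46. ] F lane [ 7.48 -0.45  2.95] w 0.015816532268384403 [ 0.26  0.25  1.76 -0.35  0.71  2.29]
turn [-0.11 -0.29 -0.06] shift [-0.0213  0.0013  0.0009]
side orange 60 5/50/95% [[33.2, -28.5, 61.8], [56.1, -24.4, 67.3], [77.2, 9.4, 71.6]]
side green 94 5/50/95% [[36.5, -28.2, 10.9], [57.8, -23.4, 50.9], [77.0, 6.0, 59.1]]
stick 1158 [[48.5, -27.1, 22.8], [203.0, -6.5, 41.2], [297.5, 7.9, 74.1]]
sc_1870.png
```

send_rows([
  [0, 0, 0, -0.001, 0, 0, -1],
  [0, 0, 0, -0.002, 0, 0, -1],
  [0, 0, 0, -0.003, 0, 0, -1],
  [0, 0, 0, -0.004, 0, 0, -1],
  [0, 0, 0, -0.005, 0, 0, -1],
])

```text
time_s: 19.2
ee_pos: [0.5767, 0.1342, 0.1757]
eef_rot: [-3.141, -0.489, -0.244]
force: [1.9, -0.4, 0.7]
grip_width: 0.0156
```

```bash
python3 ls.py 166 0 45; python3 tin.py|head -3; ls -t pics|head -1
```

```text
t 19.2 lane mm [180.1   0.9  44.9] F lane [ 2.06  0.1  -0.34] w 0.015608135425422179 [ 0.26  0.25  1.78 -0.36  0.71  2.3 ]
turn [-0.01 -0.03 -0.03] shift [-0.0141  0.0009 -0.0001]
side orange 64 5/50/95% [[27.3, -28.0, 43.2], [50.4, -24.1, 65.8], [61.8, 34.3, 71.2]]
side green 80 5/50/95% [[28.3, -28.2, 18.8], [49.3, -24.8, 52.4], [62.1, -19.3, 59.6]]
stick 1140 [[48.6, -27.7, 21.2], [197.5, -7.0, 40.2], [290.4, 8.1, 74.2]]
sc_1925.png
```

View pics/sc_1925.png

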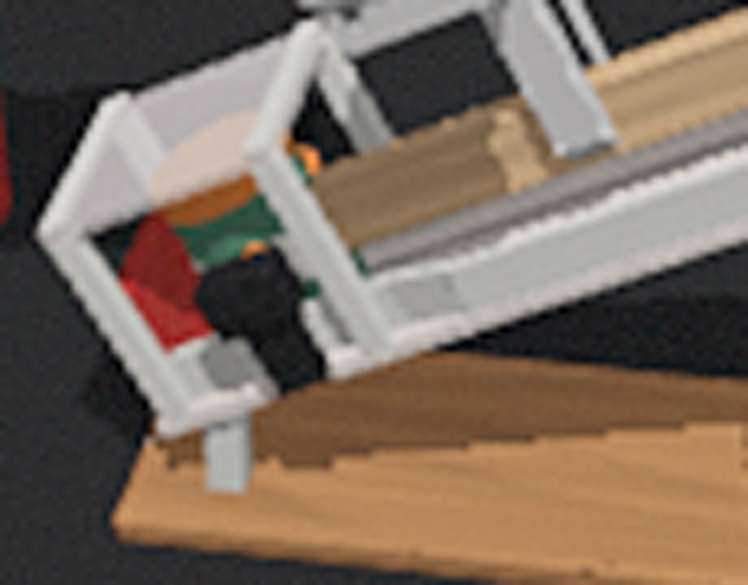

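The tin is past the catches and close to the red stop, force down to 2 N. I follow gently.

send_rows([
  [0, 0, 0, -0.001, 0, 0, -1],
  [0, 0, 0, -0.002, 0, 0, -1],
  [0, 0, 0, -0.003, 0, 0, -1],
  [0, 0, 0, -0.004, 0, 0, -1],
  [0, 0, 0, -0.005, 0, 0, -1],
  [0, 0, 0, -0.006, 0, 0, -1],
  [0, 0, 0, -0.007, 0, 0, -1],
])

```text
time_s: 19.95
ee_pos: [0.5709, 0.1357, 0.1726]
eef_rot: [-3.141, -0.49, -0.244]
force: [0.0, 1.0, -0.9]
grip_width: 0.0159
```

```bash
python3 ls.py 166 0 45; python3 tin.py|head -3; ls -t pics|head -1
```

```text
t 19.95 lane mm [173.3   1.   45. ] F lane [-0.63  0.94 -0.72] w 0.01592827040724011 [ 0.27  0.24  1.79 -0.37  0.7   2.32]
turn [-0.02 -0.06 -0.03] shift [-0.0073  0.001   0.    ]
side orange 66 5/50/95% [[14.1, -32.0, 47.1], [35.8, -25.1, 65.9], [59.0, 27.4, 72.1]]
side green 119 5/50/95% [[14.1, -28.4, 17.6], [39.9, -22.2, 51.7], [53.6, -6.9, 58.8]]
stick 1097 [[45.3, -24.6, 21.8], [194.2, -6.8, 40.6], [283.8, 8.5, 72.7]]
sc_2000.png
```

View pics/sc_2000.png

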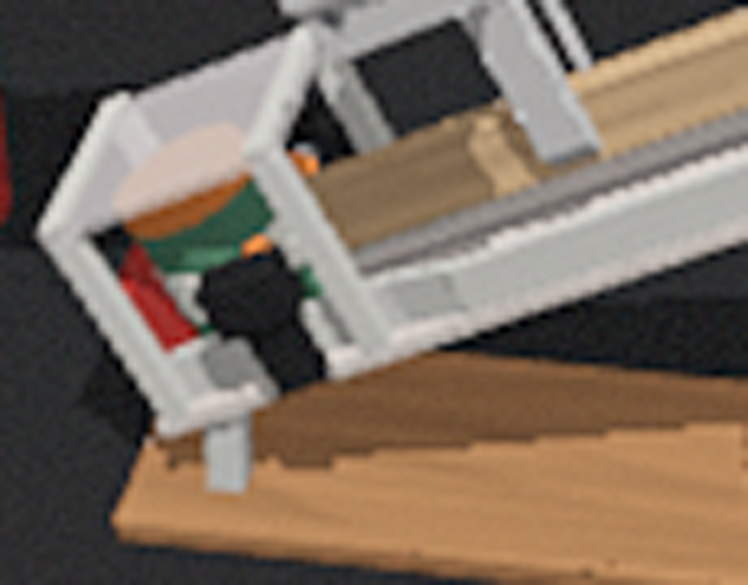

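Tin moved down further and now overlaps the red stop's view at (150,290). I advance until I feel light contact.

send_rows([
  [0, 0, 0, -0.001, 0, 0, -1],
  [0, 0, 0, -0.002, 0, 0, -1],
  [0, 0, 0, -0.003, 0, 0, -1],
  [0, 0, 0, -0.004, 0, 0, -1],
  [0, 0, 0, -0.005, 0, 0, -1],
])

```text
time_s: 20.5
ee_pos: [0.5666, 0.1368, 0.1703]
eef_rot: [-3.141, -0.49, -0.244]
force: [0.2, 0.7, -0.5]
grip_width: 0.016
```

```bash
python3 ls.py 166 0 45; python3 tin.py|head -3; ls -t pics|head -1
```

```text
t 20.5 lane mm [168.4   1.   45. ] F lane [-0.24  0.72 -0.48] w 0.01598558696602871 [ 0.27  0.24  1.81 -0.37  0.7   2.33]
turn [-0.02 -0.06 -0.03] shift [-0.0024  0.001   0.    ]
side orange 69 5/50/95% [[15.9, -31.7, 46.5], [37.0, -24.6, 65.7], [59.8, 26.2, 71.3]]
side green 117 5/50/95% [[13.0, -29.3, 16.4], [39.3, -23.2, 51.9], [52.9, -6.1, 58.7]]
stick 1070 [[45.1, -25.4, 21.9], [191.1, -6.8, 40.1], [278.7, 9.1, 73.0]]
sc_2055.png
```

send_rows([
  [0, 0, 0, -0.0007, 0, 0, -1],
  [0, 0, 0, -0.0014, 0, 0, -1],
  [0, 0, 0, -0.0014, 0, 0, -1],
])

```text
time_s: 20.85
ee_pos: [0.5655, 0.1371, 0.1696]
eef_rot: [-3.141, -0.49, -0.244]
force: [-0.8, 0.4, -1.5]
grip_width: 0.0156
```

```bash
python3 ls.py 166 0 45
```

```text
t 20.85 lane mm [167.   1.  45.] F lane [-1.51  0.19 -0.88] w 0.015554300923998926 [ 0.28  0.24  1.81 -0.37  0.69  2.33]
turn [-0.02 -0.06 -0.03] shift [-0.001  0.001  0.   ]
```

send_rows([
  [0, 0, 0, -0.0006, 0, 0, -1],
  [0, 0, 0, -0.0012, 0, 0, -1],
  [0, 0, 0, -0.0012, 0, 0, -1],
])

```text
time_s: 21.15
ee_pos: [0.5644, 0.1374, 0.169]
eef_rot: [-3.141, -0.49, -0.244]
force: [0.4, 0.1, -0.2]
grip_width: 0.0154
```

```bash
python3 ls.py 166 0 45
```

```text
t 21.15 lane mm [165.8   1.   45. ] F lane [ 0.21  0.21 -0.38] w 0.015352842237188172 [ 0.28  0.24  1.81 -0.37  0.69  2.33]
turn [-0.02 -0.05 -0.02] shift [0.0002 0.001  0.    ]
```

send_rows([
  [0, 0, 0, -0.0006, 0, 0, -1],
  [0, 0, 0, -0.0012, 0, 0, -1],
  [0, 0, 0, -0.0012, 0, 0, -1],
])

```text
time_s: 21.45
ee_pos: [0.5635, 0.1376, 0.1686]
eef_rot: [-3.141, -0.49, -0.244]
force: [1.1, -0.4, 0.0]
grip_width: 0.0154
```

```bash
python3 ls.py 166 0 45;python3 tin.py|head -3
```

```text
t 21.45 lane mm [164.7   1.   45.1] F lane [ 1.06 -0.14 -0.51] w 0.015411798752206754 [ 0.28  0.24  1.82 -0.38  0.69  2.33]
turn [-0.03 -0.07 -0.03] shift [0.0013 0.001  0.0001]
side orange 70 5/50/95% [[13.6, -30.4, 46.5], [37.3, -24.3, 65.2], [60.0, 28.6, 71.3]]
side green 115 5/50/95% [[15.1, -28.2, 18.1], [40.7, -23.1, 51.7], [53.2, -8.7, 58.6]]
stick 1047 [[46.2, -22.6, 21.7], [190.0, -6.8, 40.6], [275.2, 8.5, 69.5]]
```

send_rows([
  [0, 0, 0, -0.0005, 0, 0, -1],
  [0, 0, 0, -0.0009, 0, 0, -1],
  [0, 0, 0, -0.0009, 0, 0, -1],
])

```text
time_s: 21.8
ee_pos: [0.5633, 0.1378, 0.1688]
eef_rot: [-3.14, -0.492, -0.244]
force: [4.9, -0.5, 2.2]
grip_width: 0.0156
```

```bash
python3 ls.py 166 0 45
```

```text
t 21.8 lane mm [164.6   1.1  45.4] F lane [ 5.28  0.73 -0.34] w 0.015614663935952077 [ 0.28  0.23  1.82 -0.38  0.69  2.34]
turn [-0.06 -0.16 -0.03] shift [0.0014 0.0011 0.0004]
```

Firm 5 N contact with no motion at the expected position confirms the tin is home. Withdraw uphill.

send_rows([
  [0, 0, 0, 0.004, 0, 0, -1],
  [0, 0, 0, 0.014, 0, 0, -1],
  [0, 0, 0, 0.03, 0, 0, -1],
  [0, 0, 0, 0.048, 0, 0, -1],
  [0, 0, 0, 0.064, 0, 0, -1],
  [0, 0, 0, 0.074, 0, 0, -1],
  [0, 0, 0, 0.078, 0, 0, -1],
  [0, 0, 0, 0.078, 0, 0, -1],
])

```text
time_s: 22.6
ee_pos: [0.6296, 0.121, 0.2046]
eef_rot: [-3.141, -0.489, -0.244]
force: [-0.4, -0.1, -0.7]
grip_width: 0.0155
```

send_rows([
  [0, 0, 0, 0, 0, -0.01, -1],
  [0, 0, 0, 0, 0, -0.025, -1],
  [0, 0, 0, 0, 0, -0.042, -1],
  [0, 0, 0, 0, 0, -0.052, -1],
  [0, 0, 0, 0, 0, -0.055, -1],
  [0, 0, 0, 0, 0, -0.055, -1],
])

```text
time_s: 23.2
ee_pos: [0.6042, 0.1275, 0.254]
eef_rot: [-3.14, -0.491, -0.244]
force: [0.8, 0.0, -1.1]
grip_width: 0.0157
```

```bash
python3 ls.py 240 0 100; python3 tin.py|head -3; python3 - <<'E'
from h import *
delta(down(-.033),[.527,-.1065,.265]);delta(down(-.033),[.527,-.1065,.14])
c=dict(np.load('last_side.npz'))
E
ls -t pics|head -1
```

```text
t 23.2 lane mm [241.9   1.  100.8] F lane [ 0.18  0.21 -1.4 ] w 0.015717545657187356 [ 0.24  0.22  1.62 -0.29  0.88  2.19]
turn [-0.05 -0.11 -0.03] shift [-0.0019  0.001   0.0008]
side orange 70 5/50/95% [[15.3, -30.8, 40.0], [38.4, -23.9, 65.7], [59.2, 28.4, 71.1]]
side green 117 5/50/95% [[13.8, -27.9, 17.2], [38.5, -21.8, 51.4], [52.9, -6.9, 58.4]]
stick 1310 [[45.2, -22.8, 49.2], [258.6, -6.7, 94.6], [352.2, 7.9, 108.4]]
turn [  2.93 -27.96 -11.83] shift [-0.0108  0.2456 -0.0192]
turn [  2.93 -27.96 -11.83] shift [-0.0696  0.2457  0.0911]
sc_2325.png
```

send_rows([
  [0.1, -1, -0.4, -0.001, 0.012, -0.001, -1],
  [0.4, -3.5, -1.5, -0.002, 0.04, -0.003, -1],
  [0.8, -7.5, -3.2, -0.003, 0.075, -0.005, -1],
  [1.2, -11.5, -4.9, -0.005, 0.112, -0.008, -1],
  [1.7, -16, -6.8, -0.006, 0.15, -0.011, -1],
  [2.2, -21, -8.9, -0.008, 0.19, -0.014, -1],
  [2.7, -25.5, -10.8, -0.01, 0.225, -0.017, -1],
  [2.9, -28, -11.8, -0.011, 0.2455, -0.019, -1],
])

```text
time_s: 24.05
ee_pos: [0.5264, -0.1089, 0.2642]
eef_rot: [-3.141, 0.005, -0.035]
force: [-0.2, 0.5, -0.8]
grip_width: 0.0157
```

send_rows([
  [0, 0, 0, 0, 0, 0, -1],
  [0, 0, 0, 0, 0, 0, -1],
  [0, 0, 0, 0, 0, 0, -1],
])

```text
time_s: 24.35
ee_pos: [0.5271, -0.1055, 0.2644]
eef_rot: [3.141, 0.0, -0.033]
force: [-0.4, 0.4, -1.3]
grip_width: 0.0158
```

```bash
python3 - <<'E'
from h import *
st();delta(down(-.033),[.527,-.1065,.03])
E
```

```text
{'time_s': np.float64(24.35), 'qpos': array([-2.6560e-01,  2.4420e-01,  1.4984e+00, -2.0000e-04,  1.3995e+00,
        1.3385e+00]), 'joint_vel': array([ 0.0075, -0.0065, -0.0017, -0.0013,  0.0045, -0.0028]), 'ee_pos': array([ 0.5271, -0.1055,  0.2644]), 'eef_rot': array([ 3.1415e+00,  5.0000e-04, -3.3300e-02]), 'force': array([-0.3604,  0.4061, -1.2908]), 'moment': array([ 0.0039,  0.0076, -0.0388]), 'grip_width': np.float64(0.0158)}
turn [ 0.01  0.03 -0.02] shift [0.     0.0009 0.2344]
```

View pics/sc_2325.png

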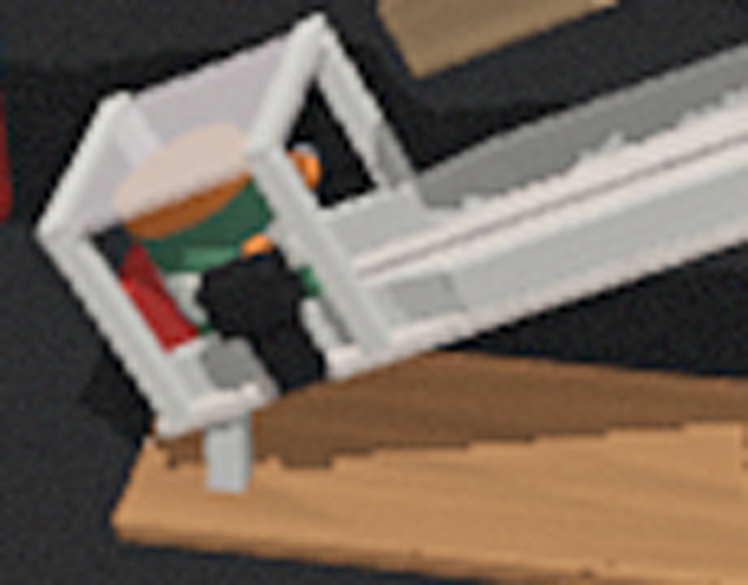

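The tin sits under the cover against the red stop, lid at (190,180), and both catches have sprung back out. I lower the stick.

send_rows([
  [0, 0, 0, 0, 0, 0.015, -1],
  [0, 0, 0, 0, 0, 0.05, -1],
  [0, 0, 0, 0, 0, 0.09, -1],
  [0, 0, 0, 0, 0, 0.13, -1],
  [0, 0, 0, 0, 0, 0.17, -1],
  [0, 0, 0, 0, 0, 0.205, -1],
  [0, 0, 0, 0, 0, 0.225, -1],
  [0, 0, 0, 0, 0, 0.231, -1],
])

```text
time_s: 25.15
ee_pos: [0.5259, -0.1052, 0.0317]
eef_rot: [-3.141, 0.004, -0.033]
force: [-0.2, 0.9, -0.8]
grip_width: 0.0155
```

send_rows([
  [0, 0, 0, 0, 0, 0.002, -1],
  [0, 0, 0, 0, 0, 0.004, -1],
  [0, 0, 0, 0, 0, 0.0045, -1],
  [0, 0, 0, 0, 0, 0.0045, -1],
])

```text
time_s: 25.55
ee_pos: [0.5273, -0.1065, 0.0301]
eef_rot: [3.141, -0.001, -0.034]
force: [-0.2, 0.3, -1.4]
grip_width: 0.0158
```

```bash
python3 - <<'E'
from h import *
st()
E
```

```text
{'time_s': np.float64(25.55), 'qpos': array([-2.6720e-01,  5.1670e-01,  1.7191e+00, -5.0000e-04,  9.0510e-01,
        1.3377e+00]), 'joint_vel': array([-0.0022,  0.0031,  0.0014, -0.0007, -0.0006,  0.    ]), 'ee_pos': array([ 0.5273, -0.1065,  0.0301]), 'eef_rot': array([ 3.1411e+00, -6.0000e-04, -3.3700e-02]), 'force': array([-0.155 ,  0.2526, -1.3865]), 'moment': array([ 0.0129,  0.0218, -0.0637]), 'grip_width': np.float64(0.0158)}
```

send_rows([
  [0, 0, 0, 0, 0, 0.0015, -1],
  [0, 0, 0, 0, 0, 0.003, -1],
  [0, 0, 0, 0, 0, 0.004, -1],
  [0, 0, 0, 0, 0, 0.0045, -1],
  [0, 0, 0, 0, 0, 0.0045, -1],
])

```text
time_s: 26.05
ee_pos: [0.5268, -0.1064, 0.0247]
eef_rot: [3.141, 0.001, -0.034]
force: [0.5, 0.3, -0.6]
grip_width: 0.016
```

```bash
python3 - <<'E'
from h import *
st()
E
```

```text
{'time_s': np.float64(26.05), 'qpos': array([-2.6730e-01,  5.2560e-01,  1.7209e+00, -4.0000e-04,  8.9590e-01,
        1.3376e+00]), 'joint_vel': array([ 0.0001, -0.0009, -0.0003,  0.0005, -0.0002, -0.0003]), 'ee_pos': array([ 0.5268, -0.1064,  0.0247]), 'eef_rot': array([ 3.1414e+00,  8.0000e-04, -3.3800e-02]), 'force': array([ 0.4889,  0.3296, -0.6323]), 'moment': array([0.0455, 0.0136, 0.0438]), 'grip_width': np.float64(0.016)}
```

send_rows([
  [0, 0, 0, 0, 0, 0.0005, -1],
  [0, 0, 0, 0, 0, 0.001, -1],
  [0, 0, 0, 0, 0, 0.001, -1],
])

```text
time_s: 26.35
ee_pos: [0.5269, -0.1064, 0.0246]
eef_rot: [3.141, 0.001, -0.034]
force: [-5.3, 0.9, 10.7]
grip_width: 0.0157
```

send_rows([
  [0, 0, 0, 0, 0, 0, 0],
  [0, 0, 0, 0, 0, 0, 1],
  [0, 0, 0, 0, 0, 0, 1],
  [0, 0, 0, 0, 0, 0, 1],
  [0, 0, 0, 0, 0, 0, 1],
  [0, 0, 0, 0, 0, 0, 1],
])

```text
time_s: 26.95
ee_pos: [0.5268, -0.1064, 0.0237]
eef_rot: [3.141, 0.001, -0.034]
force: [-0.4, 0.6, -0.1]
grip_width: 0.0605
```

send_rows([
  [0, 0, 0, 0, 0, -0.01, 1],
  [0, 0, 0, 0, 0, -0.04, 1],
  [0, 0, 0, 0, 0, -0.08, 1],
  [0, 0, 0, 0, 0, -0.12, 1],
  [0, 0, 0, 0, 0, -0.16, 1],
  [0, 0, 0, 0, 0, -0.19, 1],
  [0, 0, 0, 0, 0, -0.2, 1],
  [0, 0, 0, 0, 0, -0.2, 1],
])

```text
time_s: 27.75
ee_pos: [0.5272, -0.1065, 0.2248]
eef_rot: [3.141, -0.001, -0.034]
force: [-0.5, 0.1, 0.0]
grip_width: 0.0938
```

```bash
python3 - <<'E'
from h import *
from tin import tin
st();c,L=tin();save(c,'s9.png')
c=cam('top');save(c,'t9.png')
c0=dict(np.load('top0.npz'))
P=pts(c)
for nm,(u,v) in dict(blue=(477,280),jar=(396,152),cup=(160,350)).items():
    d=np.abs(c['pixels'][v-14:v+14,u-14:u+14].astype(int)-c0['pixels'][v-14:v+14,u-14:u+14]).mean();print(nm,'mean abs pixel diff',d.round(1))
E
```

```text
{'time_s': np.float64(27.75), 'qpos': array([-2.6720e-01,  2.7170e-01,  1.5562e+00, -4.0000e-04,  1.3122e+00,
        1.3375e+00]), 'joint_vel': array([-0.0024,  0.0413,  0.0465,  0.0008, -0.0294,  0.0005]), 'ee_pos': array([ 0.5272, -0.1065,  0.2248]), 'eef_rot': array([ 3.1409e+00, -1.3000e-03, -3.3700e-02]), 'force': array([-0.5296,  0.0995,  0.0232]), 'moment': array([ 0.0051, -0.0099,  0.0381]), 'grip_width': np.float64(0.0938)}
side orange 68 5/50/95% [[14.5, -28.4, 38.5], [37.2, -22.5, 65.7], [58.4, 33.0, 71.0]]
side green 118 5/50/95% [[14.4, -27.5, 18.2], [39.6, -22.3, 51.7], [53.2, -7.2, 58.8]]
stick 27 [[41.5, -33.9, 37.6], [53.0, -15.1, 61.4], [61.0, 28.9, 72.3]]
60 z [38.5 66.3] y [-32.6  28.4]
blue mean abs pixel diff 2.3
jar mean abs pixel diff 2.1
cup mean abs pixel diff 3.7
```

View pics/s9.png

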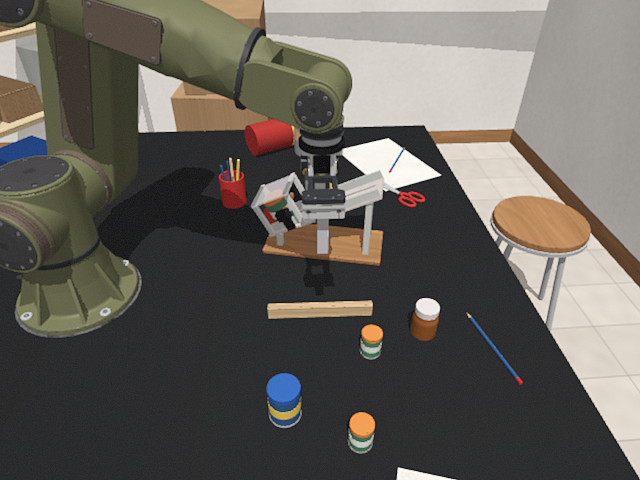

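View pics/t9.png

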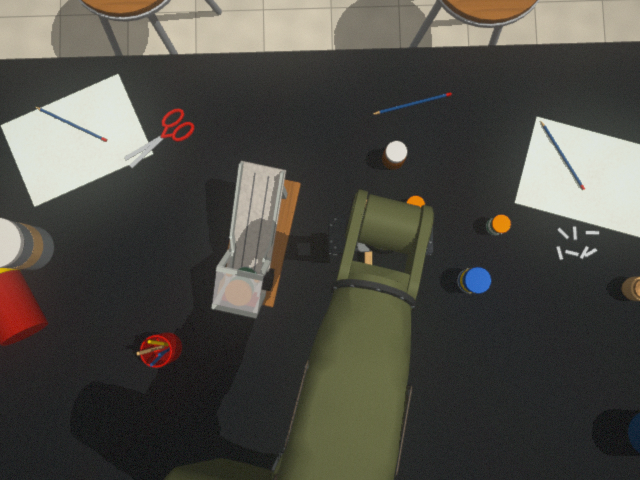

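Stick lies flat at (320,309) in the side view and the neighbours are unmoved. In the top view the tin's lid shows through the cover at (238,290). I'll check that against the home position.

```bash
python3 - <<'E'
from h import *
c=cam('top');im=c['pixels']
print('expected lid px home',px(c,lp(28,0,75)),'at x=33',px(c,lp(33,0,75)))
R,O=LN();o=-np.array(c['R']).T@np.array(c['t'])
hsv=cv2.cvtColor(im,cv2.COLOR_RGB2HSV)[265:320,205:275]
m=cv2.inRange(hsv,(5,45,120),(18,120,255));n,l,s,ce=cv2.connectedComponentsWithStats(m)
i=1+np.argmax(s[1:,4]);b=s[i];u,v=b[0]+b[2]/2-.5+205,b[1]+b[3]/2-.5+265;print('lid blob',b,ce[i]+[205,265],(u,v))
for (u,v) in ((u,v),ce[i]+[205,265]):
    d=np.array(c['R']).T@np.array([(u-c['cx'])/c['f'],(v-c['cy'])/c['f'],1])
    a=R.T@(o-O);e=R.T@d;print('lane',(a+e*(.075-a[2])/e[2])*1000)
E
```

```text
expected lid px home [237.87690584 293.67940361] at x=33 [238.18678696 291.55886283]
lid blob [ 18  15  33  26 569] [238.20035149 292.68717047] (np.float64(239.0), np.float64(292.5))
lane [31.26349554 -1.93013347 75.        ]
lane [30.43190379 -0.36238343 75.        ]
```

```bash
python3 - <<'E'
from h import *
R,O=LN()
for n,c in(('side0',dict(np.load('side0.npz'))),('now',cam('side'))):
    hsv=cv2.cvtColor(c['pixels'],cv2.COLOR_RGB2HSV);L=(pts(c)-O)@R*1000
    k=((cv2.inRange(hsv,(0,150,60),(5,255,255))>0)|(cv2.inRange(hsv,(174,150,60),(180,255,255))>0))&(abs(L[...,1])<40)&(abs(L[...,0])<30)&(L[...,2]>3)&(L[...,2]<46)&(c['z_map']>0)
    q=L[k];print(n,len(q),np.percentile(q,[10,50,90],axis=0).round(1).tolist())
E
```

```text
side0 150 [[-2.5, -23.5, 17.1], [-1.1, -0.9, 30.6], [0.0, 27.8, 43.4]]
now 61 [[-2.4, -28.5, 17.2], [-1.1, -18.3, 30.5], [0.4, -10.5, 42.3]]
```

```bash
python3 - <<'E'
from h import *
c=cam('top');im=c['pixels'][:,:,::-1].copy();a=np.linspace(0,2*np.pi,40)
big=cv2.resize(im[255:325,200:280],None,fx=8,fy=8,interpolation=cv2.INTER_CUBIC);b2=big.copy()
p=np.array([(px(c,lp(27+28*np.cos(t),28*np.sin(t),75))-[200,255]+.5)*8 for t in a]).astype(int);cv2.polylines(b2,[p],True,(255,0,0),1)
cv2.imwrite('pics/z9.png',cv2.resize(np.hstack([big,b2]),None,fx=.62,fy=.62))
E
```

```text
(no output)
```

View pics/z9.png

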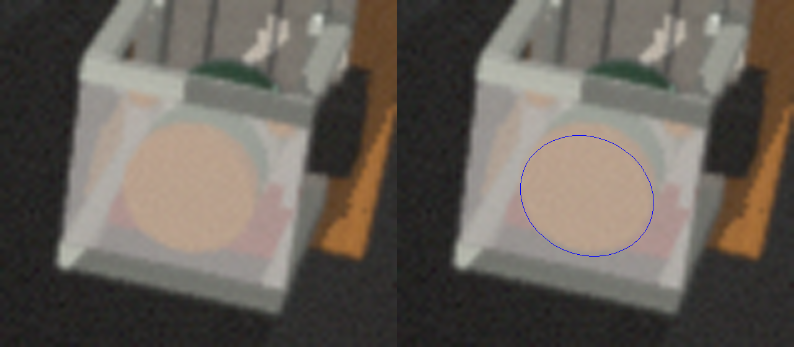

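The lid's downhill edge matches the outline expected with the tin home to about 1 pixel. The extra orange on the uphill side is the lid's side wall. I'll hand in.

```bash
python3 -c "
from station import ctrl
print(ctrl.hand_in())"
```

```text
the job is handed in; nothing more can be done
None
```

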